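Throw the pawl off and set the bench press down on its boards

TASK

Pick the square steel bar off its wooden rest, slip it under the ratchet pawl of the bench press and flick the pawl right over, away from the toothed ram, so that it stays thrown back; use the bar for this, not the fingers, and go easy (under 10 N on the pawl and the ram). Lay the bar back on its rest, then push the ram down by its black cap until its plate bears firmly but gently on the cork-topped boards, about 10 N beyond what it takes to move it (not under 5 N, never over 20 N), and let go so that it stays bearing there. Leave everything else on the bench where it is.

Things in the scene. Friction and masses are not known exactly. Their poses are not given: they have to be found in the camera images.
- bar_mid (a point): Middle of the loose plain steel bar, square section 11 x 11 mm, 240 mm long, about 0.2 kg; x along the bar (both ends alike). It lies level on the wooden rest.
- rest_mid (a point): Where the bar's middle belongs on the fixed wooden rest, 35.5 mm above the bench; x along the bar. The rest is two dark blocks 160 mm apart between centres (each 22 mm along the bar, 50 mm wide, top at 30 mm), each with a 28 mm wide slot between lips that rise to 42 mm; the bar lies in both slots.
- press: Fixed grey bench press; origin at bench height under the ram axis; z up, x away from the robot to within 0.3 rad. Base plate 170 (x) x 210 (y) x 18 mm. Column at y -67 to -103 mm, 240 mm high; head arm from it to the ram, 218 to 240 mm above the bench. Post for the pawl at y 60 to 96 mm, up to 126 mm, with two cheeks at y 56 to 80 mm up to 155 mm. All but the base lie within x +-25 mm.
- pawl_pivot (a point): Centre of the pawl's hinge pin, at x 0, y 68, z 140 mm in the press frame, axes as the press; the pin lies along x.
- pawl (a joint): Pawl angle (rad). Dark steel strut, 22 mm wide (x), 14 thick, end 80 mm from the pin. At 0 it leans 40 deg from upright towards the ram (-y), its end under a tooth, and locks the ram against going down; on a tooth tip it reads up to 0.15. Pushed up and to +y it is upright at 0.70; past about 1.05 it falls by its weight to its stop at 1.45 and stays. 1 to 2 N from the bar move it.
- ram (a joint): How far the ram is down from its top position (m), 0 to 0.09; starts 0 to 0.025 down. Spring-balanced in a stiff guide: it stays where left. Pawl off, 6 to 7 N move it down, and the boards take only what is pushed beyond that; pawl on, it locks within 16 mm. Its bar is 20 x 20 mm on the press axis, its teeth (16 mm wide in x) point to +y and reach y 16 mm. Teeth, pawl and plate bound a wedge-shaped gap, open along x, for the bar.
- cap_top (a point): Centre of the top face of the ram's round black cap, 44 mm across, to be pushed straight down; it moves with the ram. At the ram's foot is a dark square plate, 80 x 80 x 12 mm, its underside 202 mm below this point (190 mm to its top).
- boards: Stack of boards with a cork top on the press bed under the plate, 86 x 82 mm; origin at the middle of its underside, 18 mm above the bench. How many boards are in it differs: its top lies anywhere from 55 to 75 mm above the bench and is not measured. The cork is hard: 10 N sink it only 0.25 mm, so the plate's landing must be felt.
Not all that is in view belongs to the job. There is more than one size of the part that bears bar_mid; the job needs the larger.

How it is judged:
By the outcome, as a careful person would: the job done as asked, in the order asked, and still so for the second after the job is handed in, with the robot touching nothing.
It also fails if it takes over 67 s, if anything falls off the work surface, if the arm or the gripper's body presses on something with over 40 N, if the wrist force passes 120 N, or if a joint passes its speed limit or range.

ROBOT

A 6-joint arm with a two-finger parallel gripper is mounted at the origin on the work surface. World frame = base frame: x ahead of the robot, y to its left, z up, the work surface at z = 0. Lengths are in m, angles in rad, forces in N, time in s.
With the tool pointing down it reaches from about 0.25 to 0.725 m from the base axis. Payload 4 kg.
Tool frame: the origin (TCP) lies midway between the tips of the shut fingers; the grasp point (between the pads) lies 19 mm behind it; z points along the fingers, y is the direction in which the jaws open and shut (so a half turn about z gives the same grasp; the last joint's range is limited). The gripper opens to 85 mm and grips with 20 to 120 N. Pads are 22 mm wide; open, the fingers measure 114 mm over their backs; the gripper's body (76 mm by 85 mm) begins 54 mm behind the grasp point. The pads swing forward as they close: fully open they stand 13 mm farther back than shut.
Start: joints at [0, 0.241, 0.005, 1.335, 0, 1.571], TCP at [0.5, -0, 0.231] pointing down, gripper open.
Joint ranges: [-2.72, 2.72], [-1.05, 1.87], [-1.09, 1.28], [-1.99, 2.15], [-1.42, 1.44], [-3.14, 3.14]. Speed limits (rad/s): [2.79, 2.79, 3.14, 3.14, 3.14, 3.14].

INTERFACE

Orientations are given as a unit quaternion [x, y, z, w].
In Python, from workcell import bot, eyes, job gives the robot as it stands.
- The arm moves only by the shell command python3 -m crank 'ROWS'. ROWS is a JSON object of lists of equal length, an entry for each row: "dr": the turn, a rotation vector about the tool's x, y, z in rad, a list of three; "travel": the shift along the tool's x, y, z in m, a list of three; "hand": the finger opening in m, from 0 to 0.0854. In form: {"dr": [[wx, wy, wz], ...], "travel": [[x, y, z], ...], "hand": [hand, ...]}. A call has 1 to 10 rows; each row is the pose to reach, as a shift and turn from the pose commanded when the call began, along the tool's axes at that moment; what a row does not reach only later rows make up. A row lasts 1/8 s, in which the tool goes at most 62.5 mm and 10.7 degrees, less where a joint would pass 70% of its speed; a pose out of reach is approached as far as the arm can. A call with a gripper value outside its range is refused whole. The fingers move at their own pace and stop on an object; the grip force is fixed at half the most. Time passes only in rows, so rows that repeat a pose let the fingers close. It gives the time, the measured TCP pose, the force and the opening at its end, in the units of the state.
- bot.get_obs(): the state, without advancing time (a new reading comes with each control period).
- eyes.camera(name): name is "scene" or "side" or "wrist"; returns a dict with "color" (480x640x3 uint8, red, green, blue), "K" (3x3 intrinsics, pixels), "D" ([k1, k2, p1, p2, k3] as OpenCV has them; the pictures are not rectified), "R" (3x3) and "t" (3): a world point X has camera coordinates R X + t; the wrist camera has in their place "T_tool_cam" (4x4, takes a point from camera to tool coordinates, whose origin is the TCP and whose axes are the flange's). Camera axes: x right, y down, z forward; pixel columns grow to the right and rows downward; lengths in m; the calibration is good to about 2 mm. A picture is of the moment at which its call begins: read the wrist's pose just before it. There is no depth.
- job.job_done(): hands the job in, once; it reports no verdict.
The state is a dict: "clock": time; "joint_pos": joint angles; "joint_vel": joint speeds; "tau": joint torques, N m; "eef_pos": TCP position; "tool_rot": TCP orientation; "ft_force": force on the tool from outside, world axes, zero at the start; "ft_torque": the same for the moment, N m; "grip_width": finger opening in m.
Only numpy, scipy, OpenCV 4.12 (cv2) and the standard library are available. Lean on these libraries where they do the work, as an engineer would, in place of code of your own. Each camera call takes 0.05 s, during which the arm holds its last target.

## Working session

There is one attempt and no reset: what is moved stays moved. The work goes in short steps, Python scripts to look and compute and a shell command to move; the robot and the scene stay as the last step left them, time stands still between calls to the robot, and variables do not carry over. Pictures are saved under pics/ and viewed, and the job is handed in when it is done.

```bash
ls; mkdir -p pics; python3 - <<'E'
from workcell import bot, eyes, job
import cv2
o=bot.get_obs(); print(o)
for n in ["scene","side","wrist"]:
    c=eyes.camera(n); cv2.imwrite(f"pics/{n}0.png",c["color"][:,:,::-1])
    print(n,{k:(v.tolist() if hasattr(v,'tolist') else v) for k,v in c.items() if k!="color"})
print(bot.get_obs()["clock"])
E
```

```text
pics
{'clock': 0.0, 'joint_pos': array([-2.67390970e-05,  2.41424082e-01,  3.71623625e-03,  1.33520448e+00,
        1.44596609e-05,  1.57079743e+00]), 'joint_vel': array([-5.33791484e-04, -4.52545664e-06, -4.26975853e-04, -1.52646197e-04,
       -6.88251255e-04, -8.41084618e-04]), 'tau': array([ 5.50268451e-04, -3.72315860e+01,  2.52406776e+01,  1.67737965e-02,
        2.29149265e-05,  1.14679995e-05]), 'eef_pos': array([ 4.99361714e-01, -8.96397420e-06,  2.30404371e-01]), 'tool_rot': array([ 0.70711623,  0.70709654, -0.000743  , -0.00075324]), 'ft_force': array([-0.45277132, -0.12813123,  0.19404124]), 'ft_torque': array([0.03630618, 0.00606325, 0.03758313]), 'grip_width': 0.08558843156082732}
scene {'K': [[498.74827180782245, 0.0, 321.237030187256], [0.0, 498.74827180782245, 250.7984463491983], [0.0, 0.0, 1.0]], 'D': [-0.008271699045725542, 0.0, 0.0, 0.0, 0.0], 'R': [[-0.796045482395693, 0.6052359033981763, 0.0010446028918932124], [0.4510890887459798, 0.5944505507227851, -0.6656930048901661], [-0.403522271964919, -0.5294507002386252, -0.7462249875507382]], 't': [0.23786154936298895
[... 267 characters left out ...]
19974441910786605], [-0.4456964619939723, 0.5374682039828734, -0.7158788958151232], [0.47879977171992355, -0.5325714509848202, -0.6979386994549539]], 't': [0.3797184282920065, 0.26281881319245204, 0.9828305600651494]}
wrist {'K': [[407.0812676654724, 0.0, 327.3192912027787], [0.0, 407.0812676654724, 236.33572100592494], [0.0, 0.0, 1.0]], 'D': [-0.0858132433467715, 0.0, 0.0, 0.0, 0.0], 'T_tool_cam': [[0.0008839024191355996, -0.9544745310228865, -0.29829111341968184, 0.07669241022579985], [0.9999988194990481, 0.00046874917953051835, 0.0014633095078969284, -0.0006976699101183259], [-0.0012568679416145334, -0.29829205470955256, 0.954473818593328, -0.1428532777535753], [0.0, 0.0, 0.0, 1.0]]}
0.15
```

View pics/scene0.png

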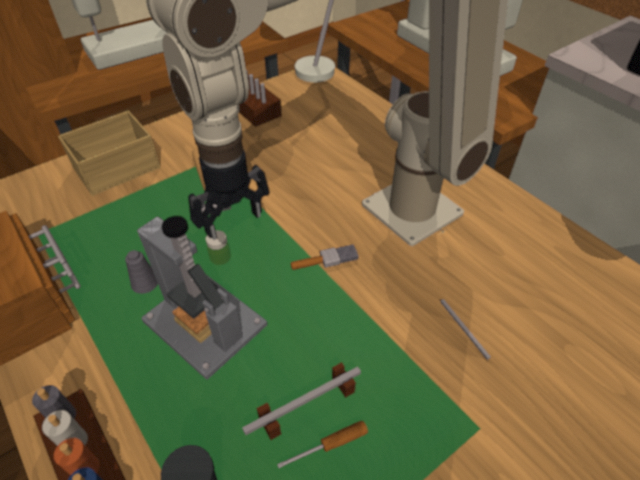

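View pics/side0.png

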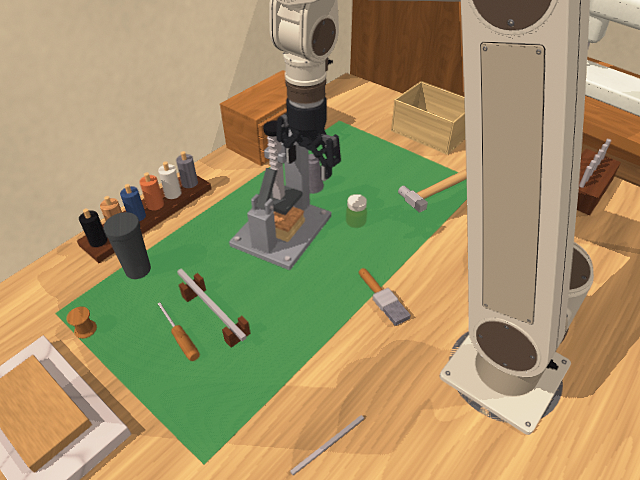

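View pics/wrist0.png

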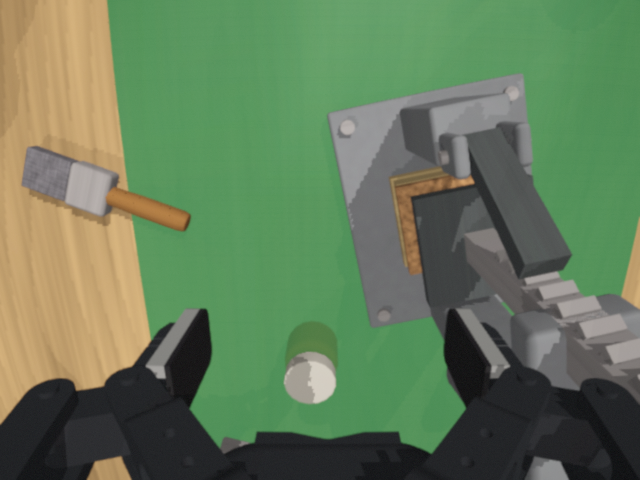

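```bash
python3 - <<'E'
import cv2
a=cv2.imread("pics/scene0.png"); b=cv2.imread("pics/side0.png")
cv2.imwrite("pics/c1.png",cv2.resize(a[205:385,130:290],None,fx=4.4,fy=3.3333,interpolation=cv2.INTER_CUBIC)[:600,:704])
cv2.imwrite("pics/c2.png",cv2.resize(a[355:455,230:380],None,fx=5,fy=5,interpolation=cv2.INTER_CUBIC))
cv2.imwrite("pics/c3.png",cv2.resize(b[115:275,215:345],None,fx=3.75,fy=3.75,interpolation=cv2.INTER_CUBIC))
cv2.imwrite("pics/c4.png",cv2.resize(b[255:355,165:265],None,fx=6,fy=6,interpolation=cv2.INTER_CUBIC))
E
```

```text
(no output)
```

View pics/c1.png

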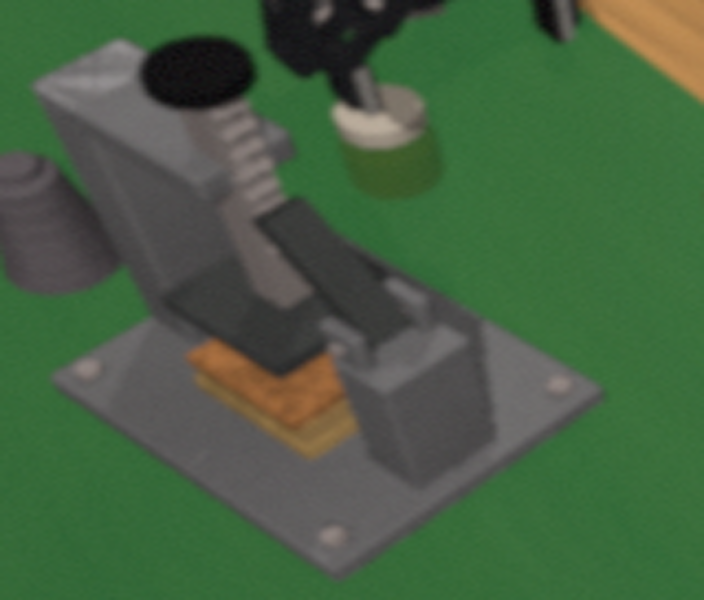

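View pics/c2.png

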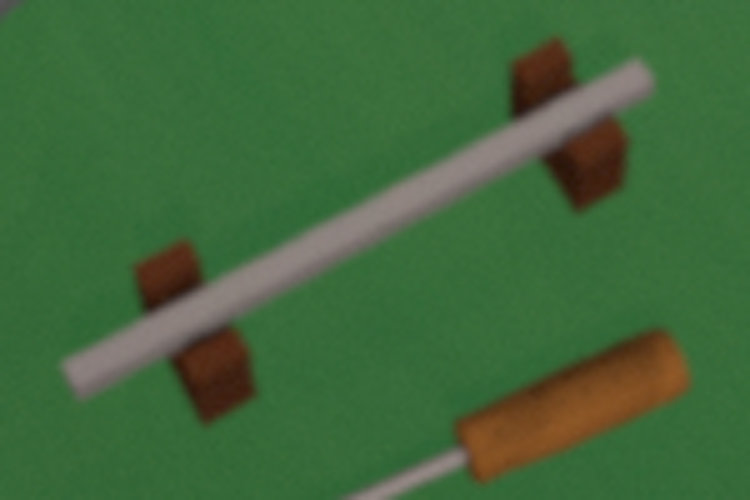

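View pics/c3.png

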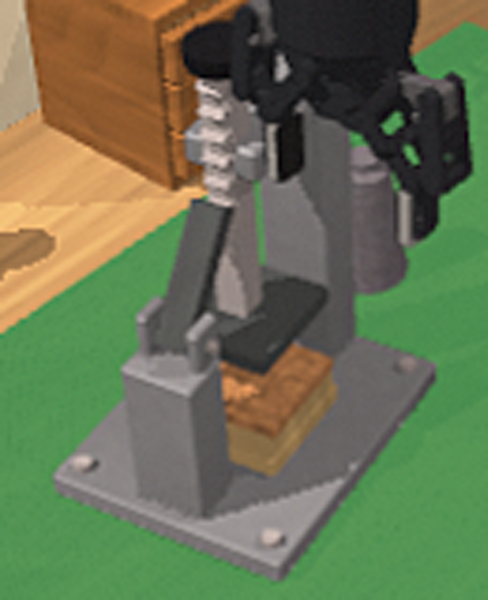

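View pics/c4.png

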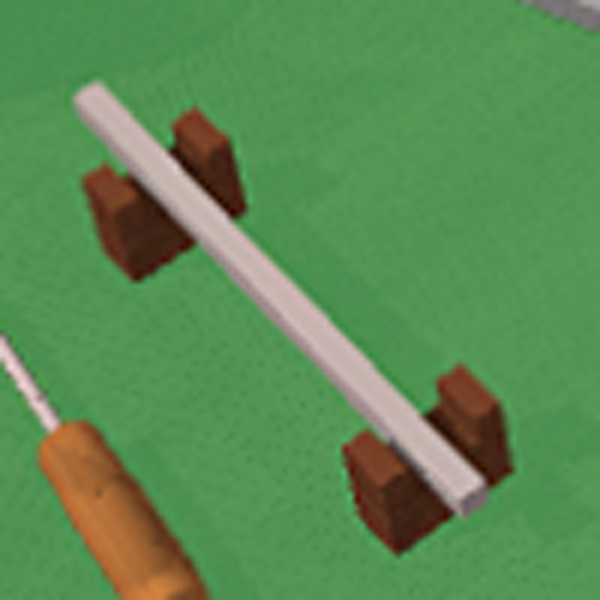

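```bash
cat > h.py <<'E'
import numpy as np, cv2
from scipy.spatial.transform import Rotation as Ro
from scipy.optimize import least_squares
C={'scene':dict(K=[[498.74827180782245,0,321.237030187256],[0,498.74827180782245,250.7984463491983],[0,0,1]],D=[-0.008271699045725542,0,0,0,0],R=[[-0.796045482395693,0.6052359033981763,0.0010446028918932124],[0.4510890887459798,0.5944505507227851,-0.6656930048901661],[-0.403522271964919,-0.5294507002386252,-0.7462249875507382]],t=[0.23786154936298895,-0.10844249404304568,1.306036709690103]),
'side':dict(K=[[516.5575665096726,0,308.9359765527422],[0,516.5575665096726,236.14135382352163],[0,0,1]],D=[-0.09507526998841827,0,0,0,0],R=[[-0.7563765215598676,-0.6538314609311393,-0.019974441910786605],[-0.4456964619939723,0.5374682039828734,-0.7158788958151232],[0.47879977171992355,-0.5325714509848202,-0.6979386994549539]],t=[0.3797184282920065,0.26281881319245204,0.9828305600651494])}
WK=np.array([[407.0812676654724,0,327.3192912027787],[0,407.0812676654724,236.33572100592494],[0,0,1]]);WD=np.array([-0.0858132433467715,0,0,0,0])
TTC=np.array([[0.0008839024191355996,-0.9544745310228865,-0.29829111341968184,0.07669241022579985],[0.9999988194990481,0.00046874917953051835,0.0014633095078969284,-0.0006976699101183259],[-0.0012568679416145334,-0.29829205470955256,0.954473818593328,-0.1428532777535753],[0,0,0,1]])
for c in C.values():
    for k in c: c[k]=np.array(c[k],float)
def wristcam(pos,q):
    T=np.eye(4);T[:3,:3]=Ro.from_quat(q).as_matrix();T[:3,3]=pos
    M=np.linalg.inv(T@TTC)
    return dict(K=WK,D=WD,R=M[:3,:3],t=M[:3,3])
def proj(c,X):
    X=np.atleast_2d(np.asarray(X,float))
    return cv2.projectPoints(X.reshape(-1,1,3),cv2.Rodrigues(c['R'])[0],c['t'],c['K'],c['D'])[0].reshape(-1,2)
def ray(c,uv):
    n=cv2.undistortPoints(np.array([[uv]],float),c['K'],c['D'])[0,0]
    d=c['R'].T@np.array([n[0],n[1],1.]); return -c['R'].T@c['t'], d/np.linalg.norm(d)
def onz(c,uv,z):
    o,d=ray(c,uv); return o+d*(z-o[2])/d[2]
def tri(obs):
    A=np.zeros((3,3));b=np.zeros(3);r=[]
    for c,uv in obs:
        o,d=ray(c,uv);P=np.eye(3)-np.outer(d,d);A+=P;b+=P@o;r.append((o,P))
    X=np.linalg.solve(A,b); return X,[np.linalg.norm(P@(X-o)) for o,P in r]
def snap(name,fn,crop=None,s=1):
    from workcell import bot,eyes
    o=bot.get_obs();c=eyes.camera(name);im=c['color'][:,:,::-1]
    cv2.imwrite(fn,im)
    return (wristcam(o['eef_pos'],o['tool_rot']) if name=='wrist' else C[name]),o,im
E
python3 - <<'E'
from h import *
S,D=C['scene'],C['side']
s=lambda x,y:(130+x/4.4,205+y/3.3333); d=lambda x,y:(215+x/3.75,115+y/3.75)
W=wristcam([0.49936,0,0.2304],[0.70711623,0.70709654,-0.000743,-0.00075324])
hx,hy=.085,.105
obs=[(S,s(55,378),(hx,-hy,.018)),(S,s(338,570),(hx,hy,.018)),(S,s(603,388),(-hx,hy,.018)),
(D,d(57,478),(hx,hy,.018)),(D,d(280,570),(-hx,hy,.018)),(D,d(435,365),(-hx,-hy,.018)),
(W,(330,113),(-hx,hy,.018)),(W,(522,75),(hx,hy,.018)),(W,(371,326),(-hx,-hy,.018))]
def f(p,full=False):
    R=Ro.from_euler('z',p[2]); r=[]
    for c,uv,X in obs:
        r.append(proj(c,R.apply(X)+[p[0],p[1],p[3]])[0]-np.array(uv))
    return np.ravel(r)
q=least_squares(f,[.55,.15,0,0]);print(q.x);print(q.fun.reshape(-1,2).round(1))
for sel in [obs[:3],obs[3:6],obs[6:]]:
  for c,uv,X in sel: print((onz(c,uv,.018)).round(4))
p=q.x
for nm,z in [('captop',None)]:
  pass
R=Ro.from_euler('z',p[2]);
for z in [.24,.26,.28,.3,.32]: print(z,proj(S,R.apply([0,0,z])+[p[0],p[1],0]),proj(D,R.apply([0,0,z])+[p[0],p[1],0]))
print('cap obs',s(199,66),d(210,40))
for a,b in [((70,372),(90,92)),((640,68),(470,490))]:
  uv1=(230+a[0]/5,355+a[1]/5);uv2=(165+b[0]/6,255+b[1]/6)
  print(tri([(S,uv1),(D,uv2)]))
E
```

```text
[ 0.60356039 -0.01172471  0.20608977 -0.00580576]
[[-1.6  0.5]
 [-1.6  2. ]
 [ 0.1  1.2]
 [-2.5  0.3]
 [-1.   0.5]
 [ 0.1  0.7]
 [-2.4  0.8]
 [ 0.5 -0.1]
 [-0.9  1.4]]
[ 0.7054 -0.0915  0.018 ]
[0.6614 0.1097 0.018 ]
[0.499  0.0744 0.018 ]
[0.6566 0.1075 0.018 ]
[0.4945 0.0748 0.018 ]
[ 0.5396 -0.1288  0.018 ]
[0.5009 0.0744 0.018 ]
[0.6621 0.1078 0.018 ]
[ 0.542 -0.127  0.018]
0.24 [[181.47810652 249.16295677]] [[274.6538315  150.67824156]]
0.26 [[179.10888003 241.54853357]] [[274.04790505 142.91476632]]
0.28 [[176.65816862 233.67022944]] [[273.42865612 134.96414728]]
0.3 [[174.12173059 225.5141983 ]] [[272.79574686 126.82073094]]
0.32 [[171.49502738 217.06561664]] [[272.14883645 118.47871778]]
cap obs (175.22727272727272, 224.80019800198002) (271.0, 125.66666666666667)
(array([0.66147995, 0.25206188, 0.03833801]), [np.float64(0.00023230610962619833), np.float64(0.00023230610962643295)])
(array([0.42582505, 0.28351907, 0.03968502]), [np.float64(0.00023668341909407293), np.float64(0.00023668341909404835)])
```

```bash
python3 -m crank '{"dr":[[0,0,0.1]],"travel":[[0.02,0,0]],"hand":[0.06]}'; python3 -c "
from workcell import bot
o=bot.get_obs();print(o['joint_pos'],o['tool_rot'])"
```

```text
clock: 0.28
eef_pos: [0.4998, 0.0194, 0.2309]
tool_rot: [0.743, 0.669, -0.0, -0.0]
ft_force: [0.1, 1.0, -0.1]
grip_width: 0.0701
[ 3.88834325e-02  2.41847343e-01  5.45697286e-03  1.33536948e+00
 -2.70905684e-04  1.71459847e+00] [ 7.43211248e-01  6.69056642e-01 -4.56954186e-04 -2.04046876e-04]
```

```bash
python3 -m crank '{"dr":[[0,0,-0.154],[0,0,-0.308],[0,0,-0.462],[0,0,-0.616],[0,0,-0.77],[0,0,-0.924],[0,0,-1.078],[0,0,-1.232],[0,0,-1.386],[0,0,-1.538]],"travel":[[0.03,-0.004,0],[0.06,-0.008,0],[0.09,-0.012,0],[0.12,-0.016,0],[0.15,-0.02,0],[0.18,-0.024,0],[0.21,-0.028,0],[0.235,-0.032,0],[0.248,-0.034,0],[0.251,-0.035,0]],"hand":[0.06,0.06,0.06,0.06,0.06,0.06,0.06,0.06,0.06,0.06]}'; python3 - <<'E'
from h import *
c,o,im=snap('wrist','pics/w1.png'); print(o['eef_pos'],o['tool_rot'],o['joint_pos'])
snap('side','pics/s1.png');snap('scene','pics/sc1.png')
import pickle;pickle.dump(c,open('w1.pkl','wb'))
E
```

```text
clock: 1.52
eef_pos: [0.4898, 0.2742, 0.2306]
tool_rot: [0.063, 0.998, -0.0, -0.001]
ft_force: [-0.2, -0.1, 0.2]
grip_width: 0.0601
[0.48978891 0.27420429 0.23057731] [ 6.30875531e-02  9.98007812e-01 -2.72614750e-04 -5.42078466e-04] [5.10297489e-01 3.64700180e-01 1.74659551e-01 1.38196224e+00
 1.30152087e-04 6.36556387e-01]
```

View pics/w1.png

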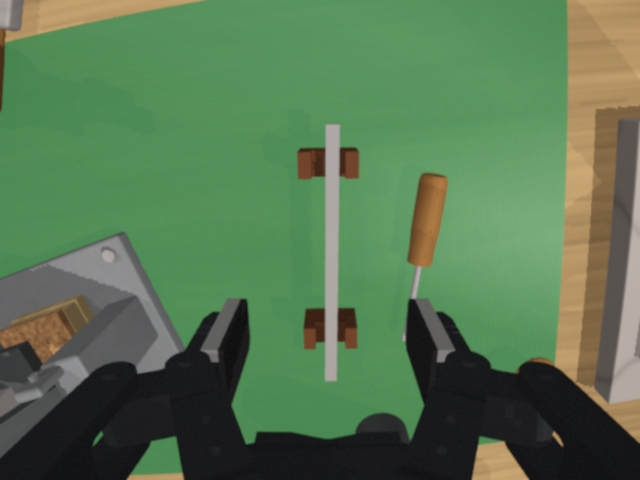

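View pics/s1.png

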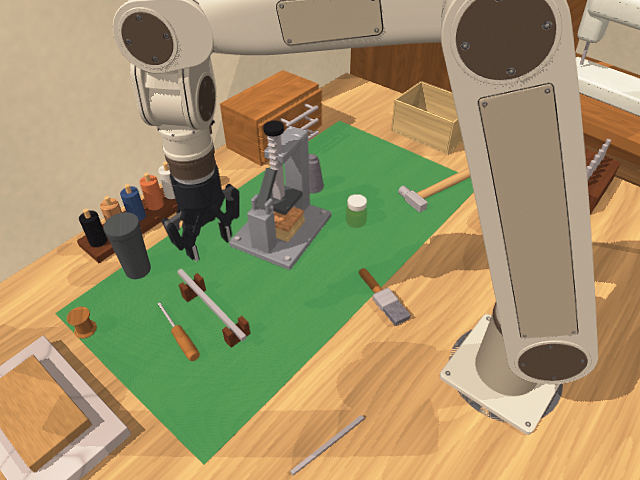

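```bash
python3 - <<'E'
from h import *
import pickle
W=pickle.load(open('w1.pkl','rb'));S,D=C['scene'],C['side']
near=(332.5,125.5);far=(331,380.5)
sn=(230+640/5,355+68/5);sf=(230+70/5,355+372/5);dn=(165+470/6,255+490/6);df=(165+90/6,255+92/6)
for n,w,s,d in [('near',near,sn,dn),('far',far,sf,df)]:
    print(n,onz(W,w,.041).round(4),tri([(W,w),(S,s)])[0].round(4),tri([(W,w),(D,d)])[0].round(4),tri([(W,w),(D,d),(S,s)]))
print(onz(W,(123.5,234),.018))
# cap top in side s1: crop
b=cv2.imread('pics/s1.png')[110:270,220:350];cv2.imwrite('pics/c5.png',cv2.resize(b,None,fx=3.75,fy=3.75,interpolation=cv2.INTER_CUBIC))
b=cv2.imread('pics/sc1.png')[205:385,130:290];cv2.imwrite('pics/c6.png',cv2.resize(b,None,fx=3.3,fy=3.3,interpolation=cv2.INTER_CUBIC))
E
```

```text
near [0.4257 0.2861 0.041 ] [0.4263 0.2853 0.0429] [0.4251 0.2854 0.0418] (array([0.42570918, 0.28469589, 0.04089059]), [np.float64(0.0014037403906036513), np.float64(0.0007450307914310205), np.float64(0.0011070759108709536)])
far [0.6628 0.2557 0.041 ] [0.6618 0.2551 0.043 ] [0.6559 0.2559 0.0474] (array([0.66132365, 0.25398561, 0.04108301]), [np.float64(0.002095513698911969), np.float64(0.002107358979678711), np.float64(0.0007159930137717352)])
[0.49753202 0.08109813 0.018     ]
```

View pics/c5.png

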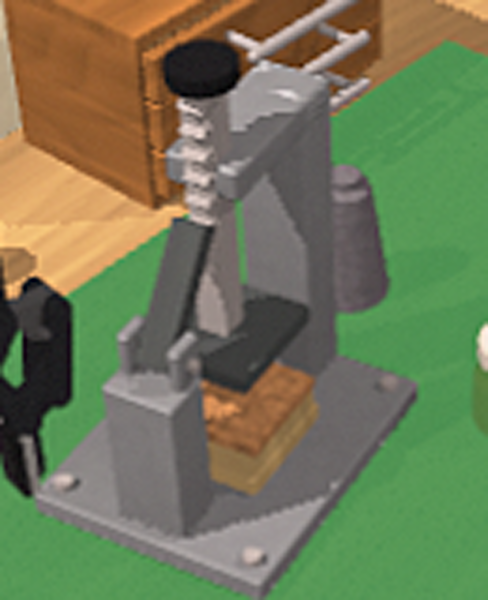

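View pics/c6.png

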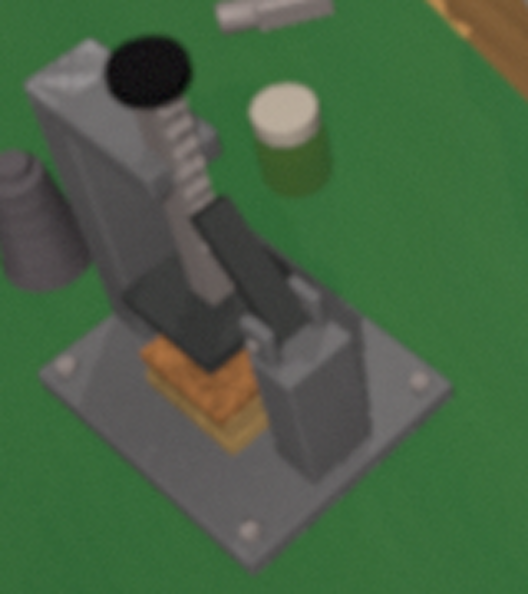

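```bash
python3 -m crank '{"dr":[[0,0,0],[0,0,0],[0,0,0],[0,0,0],[0,0,0],[0,0,0],[0,0,0]],"travel":[[-0.005,0.0033,0.03],[-0.005,0.0033,0.085],[-0.005,0.0033,0.14],[-0.005,0.0033,0.18],[-0.005,0.0033,0.205],[-0.005,0.0033,0.2125],[-0.005,0.0033,0.2125]],"hand":[0.06,0.06,0.06,0.06,0.06,0.06,0.06]}'; python3 - <<'E'
from h import *
c,o,im=snap('wrist','pics/w2.png'); print(o['eef_pos'],o['tool_rot'])
E
```

```text
clock: 2.55
eef_pos: [0.4958, 0.2757, 0.0189]
tool_rot: [0.067, 0.998, -0.0, -0.0]
ft_force: [-0.1, 0.1, 0.3]
grip_width: 0.0601
[0.49578724 0.27566526 0.01892603] [ 6.70404280e-02  9.97750253e-01 -8.77510402e-05 -8.29441895e-05]
```

View pics/w2.png

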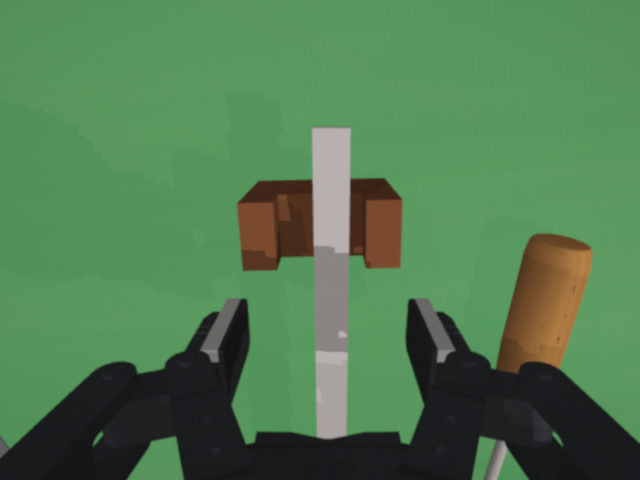

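```bash
python3 -m crank '{"dr":[[0,0,0],[0,0,0],[0,0,0],[0,0,0],[0,0,0],[0,0,0]],"travel":[[0,0.001,0],[0,0.001,0],[0,0.001,0],[0,0.001,0],[0,0.001,0],[0,0.001,0]],"hand":[0.03,0.01,0.0,0.0,0.0,0.0]}'; python3 -m crank '{"dr":[[0,0,0],[0,0,0],[0,0,0],[0,0,0],[0,0,0]],"travel":[[0,0.001,-0.01],[0,0.001,-0.03],[0,0.001,-0.07],[0,0.001,-0.11],[0,0.001,-0.13]],"hand":[0,0,0,0,0]}'; python3 - <<'E'
from h import *
import pickle
c,o,im=snap('wrist','pics/w3.png'); print(o['eef_pos'],o['tool_rot'])
snap('side','pics/s3.png');snap('scene','pics/sc3.png')
pickle.dump(c,open('w3.pkl','wb'))
E
```

```text
clock: 3.35
eef_pos: [0.4963, 0.2772, 0.0197]
tool_rot: [0.066, 0.998, 0.0, 0.001]
ft_force: [-0.7, -0.3, 5.2]
grip_width: 0.0098
clock: 3.98
eef_pos: [0.4965, 0.2783, 0.1512]
tool_rot: [0.066, 0.998, 0.001, 0.001]
ft_force: [-0.5, 1.1, -2.2]
grip_width: 0.0096
[0.49646785 0.27825879 0.15116566] [6.63635929e-02 9.97794753e-01 7.29966150e-04 9.85731616e-04]
```

View pics/w3.png

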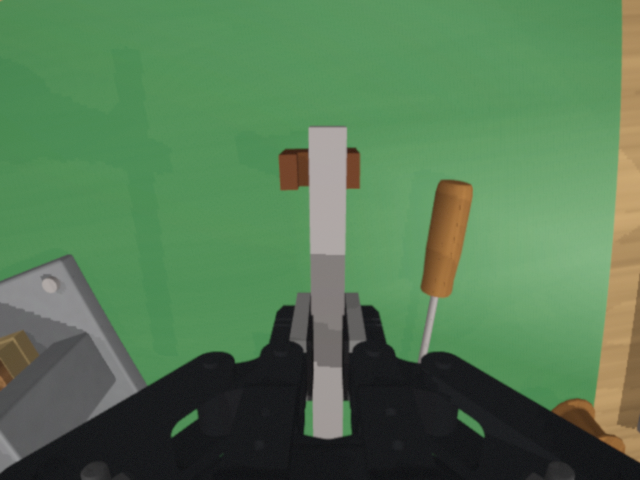

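View pics/s3.png

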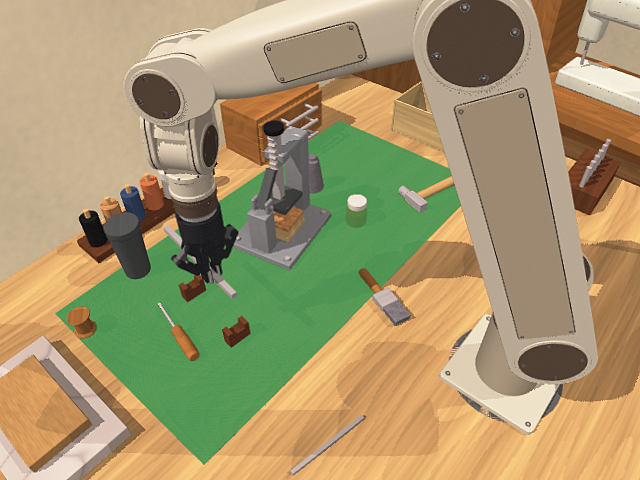

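View pics/sc3.png

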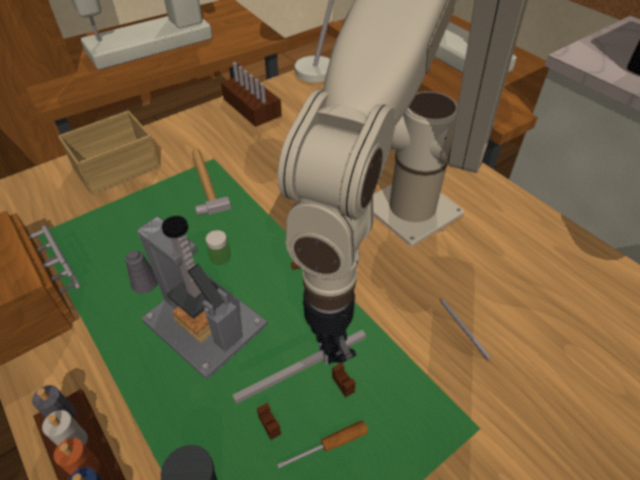

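```bash
python3 - <<'E'
from h import *
import pickle
o_p=np.array([0.49646785,0.27825879,0.15116566]);R=Ro.from_quat([6.63635929e-02,9.97794753e-01,7.29966150e-04,9.85731616e-04]).as_matrix()
f=-R[:,0]; print(f,R[:,1])
T=pickle.load(open('w3.pkl','rb'))
for L in (.169,-.071):
  P=o_p+f*L+np.array([0,0,.0158+.0055]); print(P, proj(C['scene'],P),proj(C['side'],P),proj(T,P))
a=cv2.imread('pics/sc3.png')[325:415,225:375];cv2.imwrite('pics/c7.png',cv2.resize(a,None,fx=5,fy=5,interpolation=cv2.INTER_CUBIC))
E
```

```text
[ 0.9911898  -0.13243593  0.00187023] [0.13243305 0.99119068 0.00158755]
[0.66397893 0.25587712 0.17278173] [[233.87863587 397.73244636]] [[164.9158182  226.67303727]] [[328.02344223 622.56215244]]
[0.42609337 0.28766174 0.17233287] [[363.87187344 332.63965073]] [[233.34823427 294.85031385]] [[329.29116261 130.50797514]]
```

View pics/c7.png

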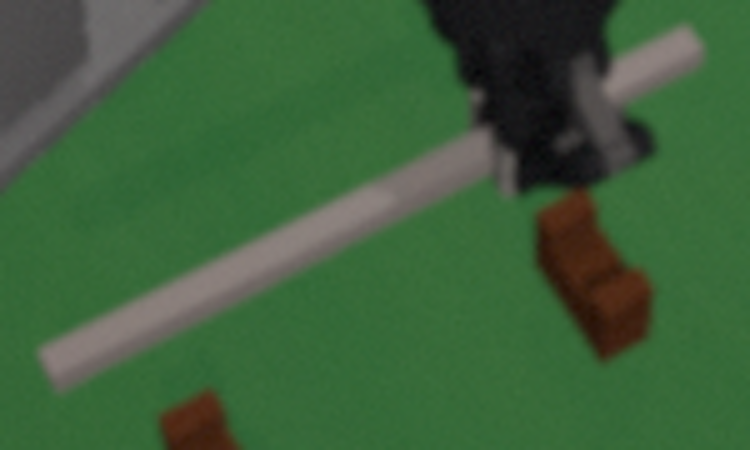

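```bash
python3 -m crank '{"dr":[[0,0,0],[0,0,0],[0,0,-0.04],[0,0,-0.08],[0,0,-0.12],[0,0,-0.17],[0,0,-0.22],[0,0,-0.27],[0,0,-0.31],[0,0,-0.338]],"travel":[[0.03,-0.012,0],[0.07,-0.03,0],[0.105,-0.045,0],[0.13,-0.06,0],[0.127,-0.095,0],[0.122,-0.14,0],[0.117,-0.185,0],[0.112,-0.23,0.005],[0.105,-0.275,0.015],[0.1,-0.31,0.022]],"hand":[0,0,0,0,0,0,0,0,0,0]}'; python3 - <<'E'
from h import *
import pickle
c,o,im=snap('wrist','pics/w4.png'); print(o['eef_pos'],o['tool_rot'],o['joint_pos'])
snap('side','pics/s4.png');snap('scene','pics/sc4.png')
pickle.dump(c,open('w4.pkl','wb'))
E
```

```text
clock: 5.38
eef_pos: [0.3538, -0.0177, 0.1251]
tool_rot: [-0.102, 0.995, 0.0, -0.002]
ft_force: [1.8, 0.2, -3.0]
grip_width: 0.0095
[ 0.35382029 -0.01772894  0.12506332] [-1.02435114e-01  9.94738155e-01  1.28351645e-04 -1.74186143e-03] [-4.98294722e-02  4.31707246e-02 -5.24143820e-01  1.00696409e+00
 -2.75293960e-04 -2.55059520e-01]
```

View pics/s4.png

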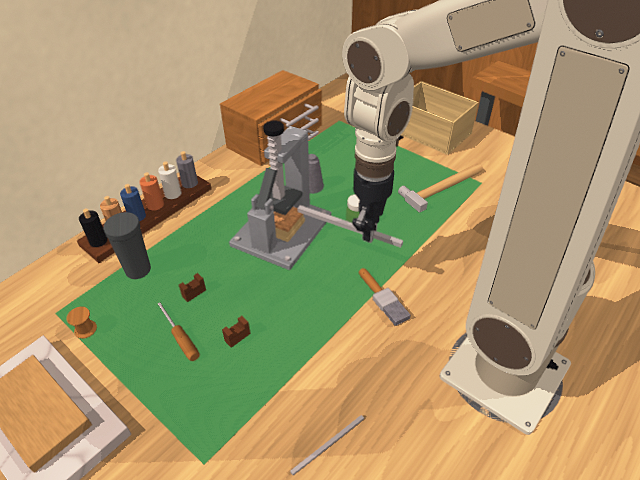

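View pics/sc4.png

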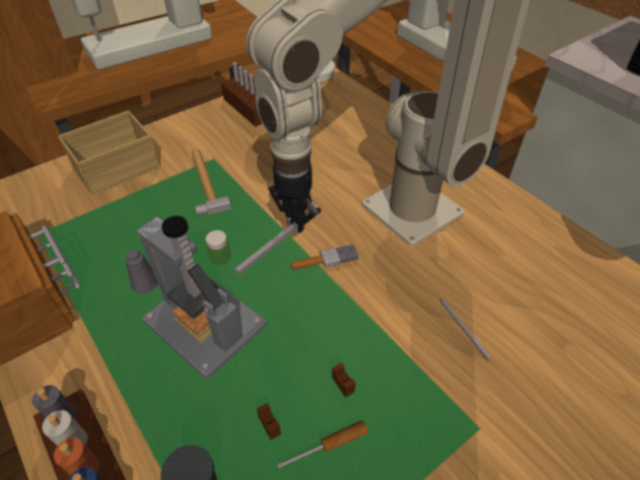

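View pics/w4.png

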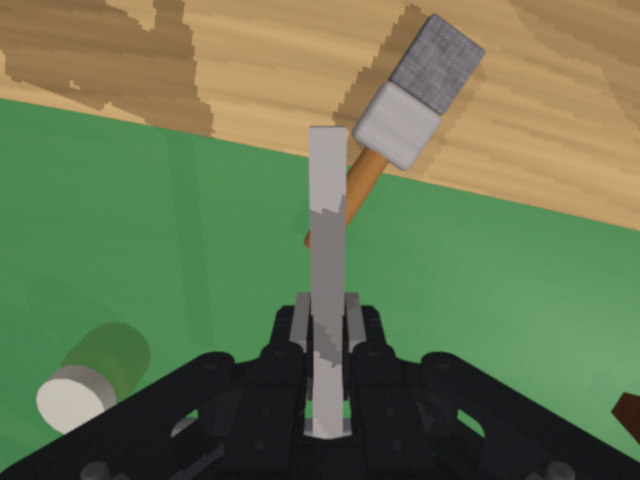

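```bash
cat >> h.py <<'E'
PC=np.array([0.602,-0.0095,0]);PY=0.205
def press2w(p): return Ro.from_euler('z',PY).apply(p)+PC
def w2press(p): return Ro.from_euler('z',PY).inv().apply(np.asarray(p)-PC)
def todo(barp):
    "TCP deltas in tool axes to have bar centre line at press (x=TCP x, y, z)"
    from workcell import bot
    o=bot.get_obs();R=Ro.from_quat(o['tool_rot']);m=R.as_matrix()
    print('clk',o['clock'],'bar in press now',(w2press(o['eef_pos'])+[0,0,.0158]).round(4),'F',o['ft_force'].round(2),'yawerr',round(np.arctan2(-m[1,0],-m[0,0])-PY,4),'tilt',(-m[2,0]).round(4),m[2,1].round(4))
    for b in barp:
        d=press2w(np.array(b)-[0,0,.0158])-o['eef_pos']; print(b,(m.T@d).round(4))
E
python3 -m crank '{"dr":[[0,0,0]],"travel":[[0,0,0]],"hand":[0]}'; python3 - <<'E'
from h import *
todo([(-.244,.033,.145)])
E
```

```text
clock: 5.65
eef_pos: [0.355, -0.0157, 0.1261]
tool_rot: [-0.102, 0.995, 0.0, -0.001]
ft_force: [0.4, 0.1, -2.6]
grip_width: 0.01
clk 5.65 bar in press now [-0.2431  0.0442  0.1419] F [ 0.38  0.14 -2.62] yawerr 0.0002 tilt -0.0016 0.0009
(-0.244, 0.033, 0.145) [ 0.0009 -0.0112 -0.0031]
```

```bash
python3 -m crank '{"dr":[[0,0,0],[0,0,0],[0,0,0]],"travel":[[0,-0.006,-0.002],[0,-0.0112,-0.003],[0,-0.0112,-0.003]],"hand":[0,0,0]}'; python3 - <<'E'
from h import *
todo([(-.244,.033,.145)])
a=snap('side','pics/s5.png')[2][150:280,225:415]
b=snap('scene','pics/sc5.png')[2][210:350,140:310]
cv2.imwrite('pics/c8.png',cv2.resize(a,None,fx=4.2,fy=4.2,interpolation=cv2.INTER_CUBIC))
cv2.imwrite('pics/c9.png',cv2.resize(b,None,fx=4.2,fy=4.2,interpolation=cv2.INTER_CUBIC))
E
```

```text
clock: 6.02
eef_pos: [0.3584, -0.0271, 0.1301]
tool_rot: [-0.103, 0.995, -0.0, 0.0]
ft_force: [-0.6, -0.6, -2.3]
grip_width: 0.0101
clk 6.025 bar in press now [-0.2421  0.0323  0.1459] F [-0.56 -0.65 -2.3 ] yawerr 0.0004 tilt 0.0007 -0.0002
(-0.244, 0.033, 0.145) [0.0019 0.0007 0.0008]
```

View pics/c8.png

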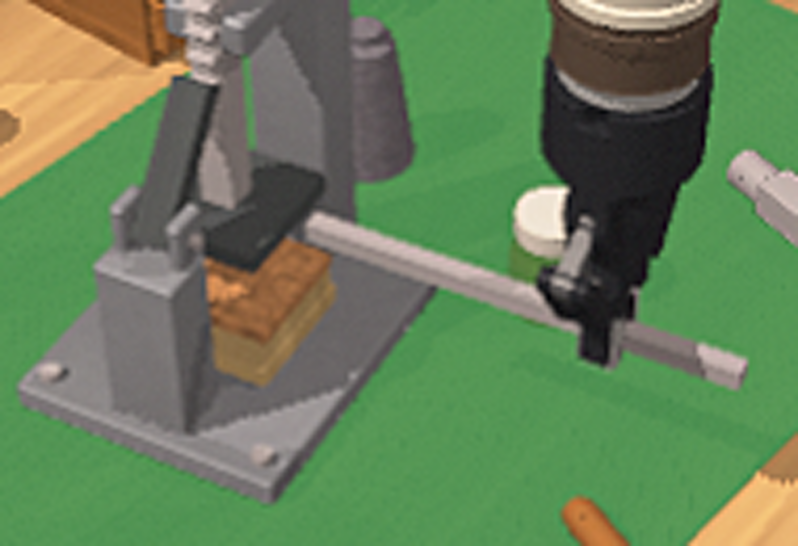

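View pics/c9.png

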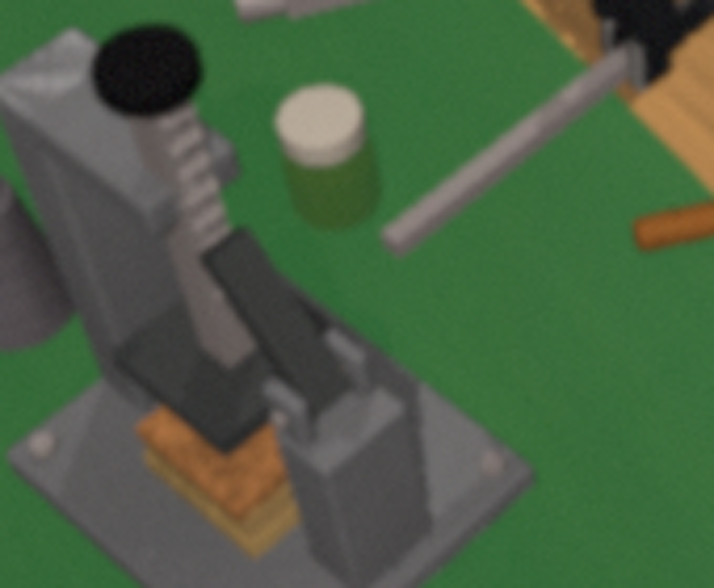

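```bash
cat >> h.py <<'E'
def box(c,im,lo,hi,col,f=None,M=None):
    P=np.array([[x,y,z] for x in (lo[0],hi[0]) for y in (lo[1],hi[1]) for z in (lo[2],hi[2])],float)
    if f is not None: P=f(P)
    q=proj(c,press2w(P))*M[0]-M[1]
    for i in range(8):
        for k in (1,2,4):
            if not i&k: cv2.line(im,tuple(int(v) for v in q[i]),tuple(int(v) for v in q[i|k]),col,1,cv2.LINE_AA)
def pawlf(th):
    a=np.deg2rad(-40)+th
    def f(P):
        s,c=np.sin(a),np.cos(a); y=P[:,1];z=P[:,2]
        return np.c_[P[:,0],.068+y*c+z*s,.140-y*s+z*c]
    return f
def over(name,src,dst,crop,k,th,capz,bar=None):
    im=cv2.imread(src);x0,x1,y0,y1=crop;c=C[name]
    o=cv2.resize(im[y0:y1,x0:x1],None,fx=k,fy=k,interpolation=cv2.INTER_CUBIC);M=(k,np.array([x0,y0])*k)
    box(c,o,(-.085,-.105,0),(.085,.105,.018),(255,255,0),None,M)
    box(c,o,(-.025,.06,.018),(.025,.096,.126),(0,255,255),None,M)
    box(c,o,(-.011,-.007,0),(.011,.007,.08),(0,0,255),pawlf(th),M)
    box(c,o,(-.04,-.04,capz-.202),(.04,.04,capz-.19),(255,0,255),None,M)
    t=np.linspace(0,6.3,40);q=proj(c,press2w(np.c_[.022*np.cos(t),.022*np.sin(t),0*t+capz]))*M[0]-M[1]
    cv2.polylines(o,[q.astype(int).reshape(-1,1,2)],True,(255,255,255),1,cv2.LINE_AA)
    if bar: box(c,o,(bar[0]-.071,bar[1]-.0055,bar[2]-.0055),(bar[0]+.169,bar[1]+.0055,bar[2]+.0055),(0,255,0),None,M)
    cv2.imwrite(dst,o)
E
python3 - <<'E'
from h import *
over('side','pics/s5.png','pics/o1.png',(225,415,110,280),3.5,0,.300,(-.2421,.0323,.1459))
over('scene','pics/sc5.png','pics/o2.png',(130,310,200,380),3.3,0,.300,(-.2421,.0323,.1459))
E
```

```text
(no output)
```

View pics/o1.png

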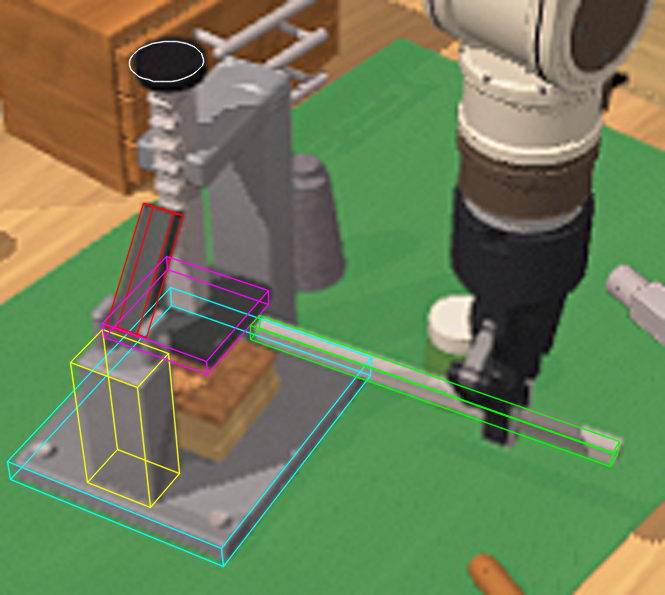

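View pics/o2.png

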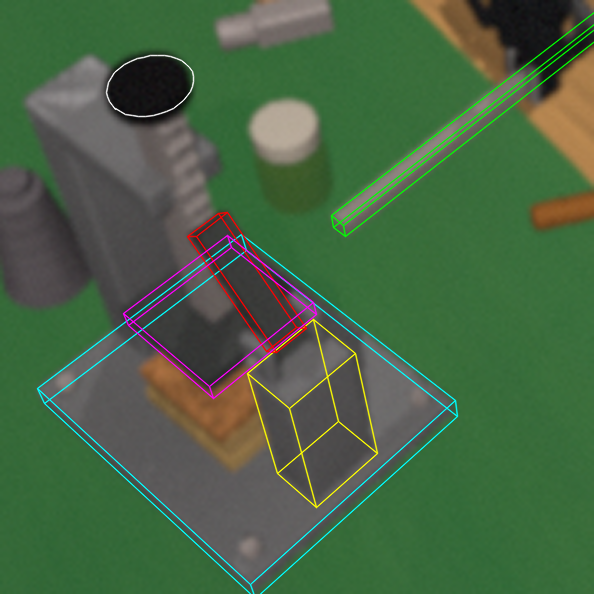

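```bash
python3 - <<'E'
import cv2
a=cv2.imread('pics/sc5.png')[260:350,175:265];b=cv2.imread('pics/s5.png')[160:260,230:330]
w=cv2.imread('pics/wrist0.png')[70:330,320:600]
cv2.imwrite('pics/z1.png',cv2.resize(a,None,fx=6.66,fy=6.66,interpolation=cv2.INTER_CUBIC))
cv2.imwrite('pics/z2.png',cv2.resize(b,None,fx=6,fy=6,interpolation=cv2.INTER_CUBIC))
cv2.imwrite('pics/z3.png',cv2.resize(w,None,fx=2.3,fy=2.3,interpolation=cv2.INTER_CUBIC))
E
```

```text
(no output)
```

View pics/z1.png

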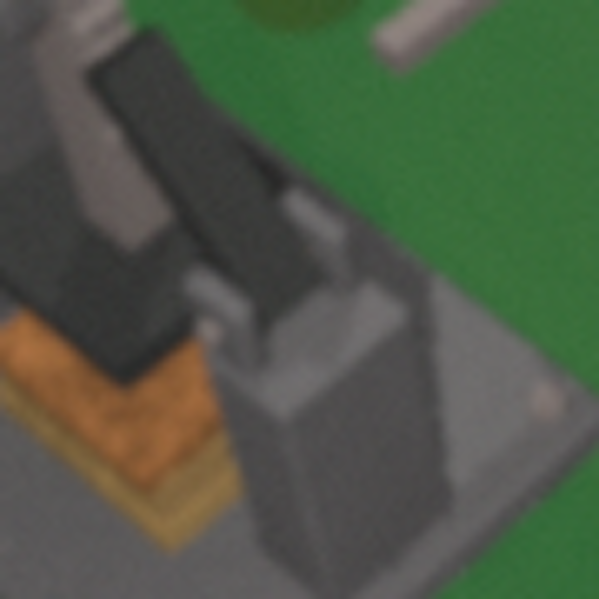

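View pics/z2.png

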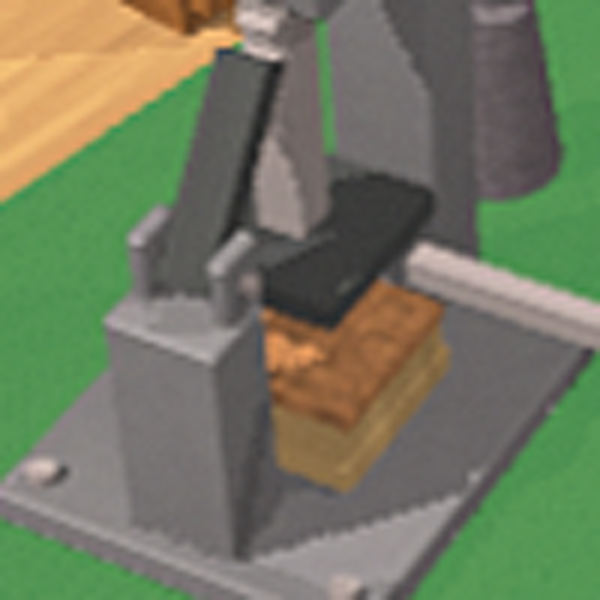

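View pics/z3.png

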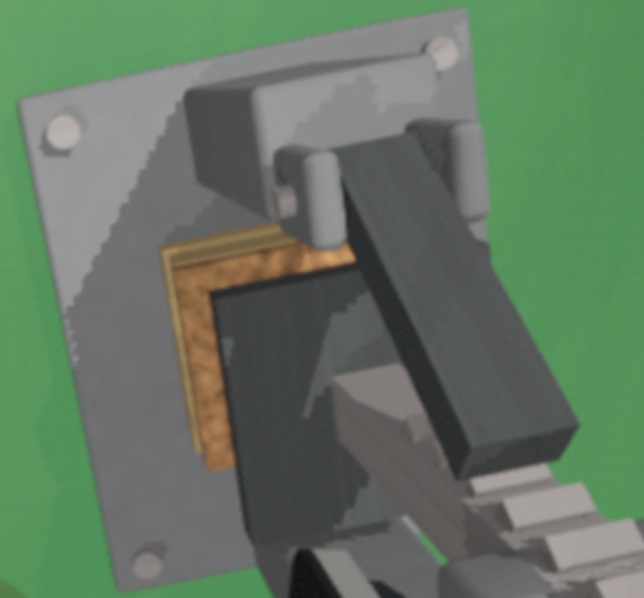

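```bash
python3 - <<'E'
from h import *
S,D=C['scene'],C['side'];W=wristcam([0.49936,0,0.2304],[0.70711623,0.70709654,-0.000743,-0.00075324])
pts={'post-x+y':((236.6,306.8),(265.8,219.7),(431.7,108.3)),'post+x+y':((217.5,322.8),(248.3,213),(510,96)),'pawl-x':((197.5,264.5),(276.3,170.8),(524.3,261.3)),'pawl+x':((188.8,270.5),(266.3,168.3),(571.3,254.8))}
for n,(s,d,w) in pts.items():
    X,e=tri([(S,s),(D,d),(W,w)]); print(n,w2press(X).round(4),np.round(e,4),'sw',w2press(tri([(S,s),(W,w)])[0]).round(4),'dw',w2press(tri([(D,d),(W,w)])[0]).round(4),'sd',w2press(tri([(D,d),(S,s)])[0]).round(4))
print('expect pawl end', pawlf(0)(np.array([[0,.007,.08],[0,0,.08],[0,-.007,.08]])))
print('expect pawl end .15', pawlf(.15)(np.array([[0,.007,.08],[0,0,.08],[0,-.007,.08]])))
E
```

```text
post-x+y [-0.0245  0.0934  0.1261] [0.0007 0.0022 0.0016] sw [-0.0235  0.0945  0.127 ] dw [-0.0254  0.0938  0.1278] sd [-0.0251  0.0916  0.1243]
post+x+y [0.0227 0.092  0.1249] [0.0012 0.0025 0.0017] sw [0.0238 0.0932 0.1254] dw [0.0214 0.0924 0.1273] sd [0.0222 0.0903 0.1228]
pawl-x [-0.0105  0.0202  0.2043] [0.0017 0.0035 0.0039] sw [-0.009   0.0228  0.2064] dw [-0.0152  0.0263  0.2114] sd [-0.0112  0.0157  0.2016]
pawl+x [0.011  0.0221 0.2068] [0.0018 0.0013 0.0018] sw [0.0114 0.023  0.2086] dw [0.0096 0.0242 0.2081] sd [0.0107 0.0199 0.2054]
expect pawl end [[0.         0.0219393  0.20578307]
 [0.         0.01657699 0.20128356]
 [0.         0.01121468 0.19678404]]
expect pawl end .15 [[0.         0.03228701 0.21192762]
 [0.         0.02631252 0.20827997]
 [0.         0.02033802 0.20463231]]
```

```bash
python3 -m crank '{"dr":[[0,0,0],[0,0,0],[0,0,0],[0,0,0],[0,0,0],[0,0,0],[0,0,0]],"travel":[[-0.015,0.0005,0.0005],[-0.04,0.0005,0.0005],[-0.065,0.0005,0.0005],[-0.085,0.0005,0.0005],[-0.1,0.0005,0.0005],[-0.107,0.0005,0.0005],[-0.107,0.0005,0.0005]],"hand":[0,0,0,0,0,0,0]}'; python3 - <<'E'
from h import *
todo([(-.135,.0282,.1645)])
snap('side','pics/s6.png');snap('scene','pics/sc6.png');snap('wrist','pics/w6.png')
from workcell import bot
o=bot.get_obs();b=w2press(o['eef_pos'])+[0,0,.0158]
over('side','pics/s6.png','pics/o3.png',(225,415,110,280),3.5,0,.300,b)
over('scene','pics/sc6.png','pics/o4.png',(130,310,200,350),3.8,0,.300,b)
E
```

```text
clock: 7.0
eef_pos: [0.4627, -0.0048, 0.1291]
tool_rot: [-0.103, 0.995, 0.0, -0.0]
ft_force: [-0.3, -0.2, -2.0]
grip_width: 0.0096
clk 7.0 bar in press now [-0.1354  0.033   0.1449] F [-0.31 -0.15 -2.  ] yawerr 0.0004 tilt -0.0006 0.0001
(-0.135, 0.0282, 0.1645) [-0.0004 -0.0048 -0.0196]Traceback (most recent call last):
  File "<stdin>", line 6, in <module>
  File "h.py", line 64, in over
    if bar: box(c,o,(bar[0]-.071,bar[1]-.0055,bar[2]-.0055),(bar[0]+.169,bar[1]+.0055,bar[2]+.0055),(0,255,0),None,M)
       ^^^
ValueError: The truth value of an array with more than one element is ambiguous. Use a.any() or a.all()
```

View pics/w6.png

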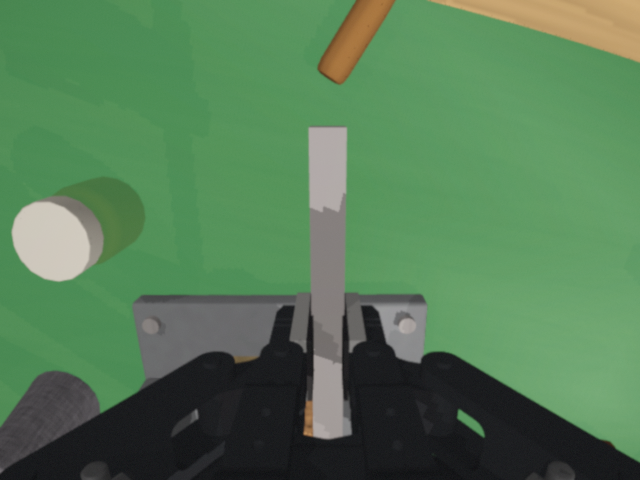

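View overlays.

```bash
sed -i 's/    if bar: box/    if bar is not None: box/' h.py; python3 - <<'E'
from h import *
b=(-.1354,.033,.1449)
over('side','pics/s6.png','pics/o3.png',(225,415,110,280),3.5,0,.300,b)
over('scene','pics/sc6.png','pics/o4.png',(130,310,200,350),3.8,0,.300,b)
E
```

```text
(no output)
```

View pics/o3.png

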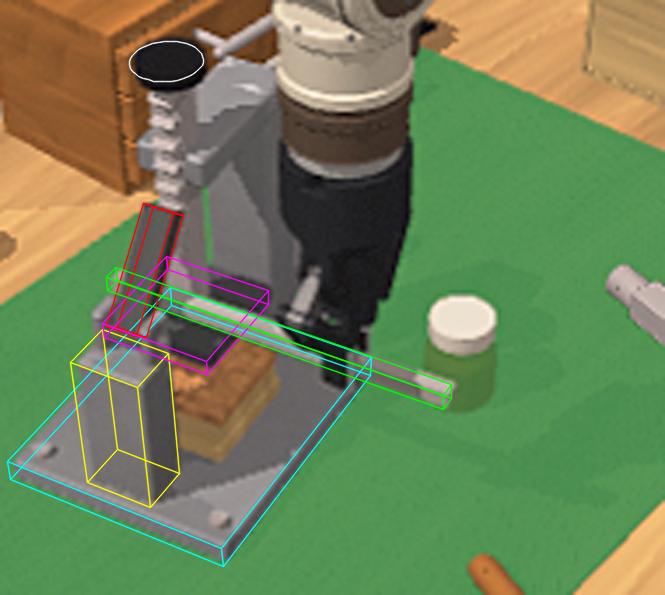

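View pics/o4.png

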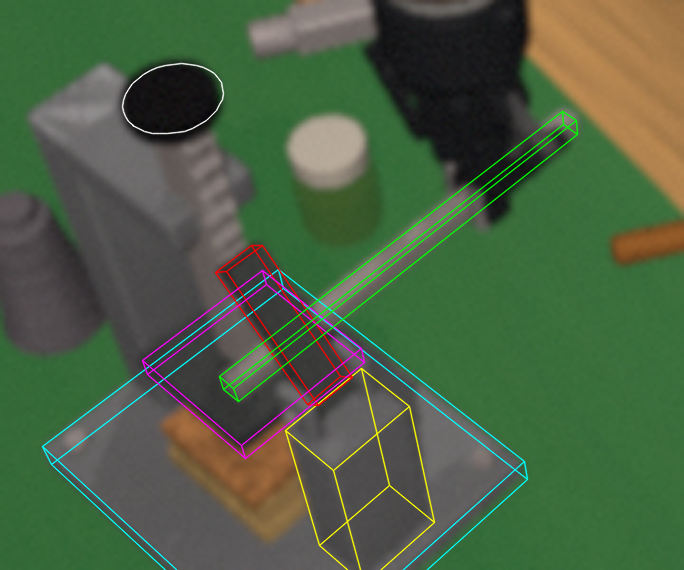

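```bash
python3 -m crank '{"dr":[[0,0,0],[0,0,0],[0,0,0],[0,0,0],[0,0,0],[0,0,0],[0,0,0],[0,0,0]],"travel":[[0,-0.002,-0.006],[0,-0.004,-0.012],[0,-0.0045,-0.017],[0,-0.0035,-0.0205],[0,-0.0015,-0.024],[0,0.0015,-0.0265],[0,0.0045,-0.029],[0,0.0075,-0.031]],"hand":[0,0,0,0,0,0,0,0]}'; python3 - <<'E'
from h import *
todo([(-.135,.0555,.186),(-.135,.064,.191),(-.135,.085,.188)])
a=snap('side','pics/s7.png')[2][110:280,225:385];b=snap('scene','pics/sc7.png')[2][200:350,140:270]
cv2.imwrite('pics/c10.png',np.hstack([cv2.resize(a,(400,425)),cv2.resize(b,(368,425))]))
E
```

```text
clock: 8.15
eef_pos: [0.4609, 0.0027, 0.1603]
tool_rot: [-0.102, 0.995, 0.0, -0.0]
ft_force: [0.6, -0.7, -2.3]
grip_width: 0.0098
clk 8.15 bar in press now [-0.1356  0.0407  0.1761] F [ 0.62 -0.7  -2.33] yawerr 0.0004 tilt -0.0004 0.0001
(-0.135, 0.0555, 0.186) [-0.0006  0.0148 -0.0099]
(-0.135, 0.064, 0.191) [-0.0006  0.0233 -0.0149]
(-0.135, 0.085, 0.188) [-0.0007  0.0443 -0.0119]
```

View pics/c10.png

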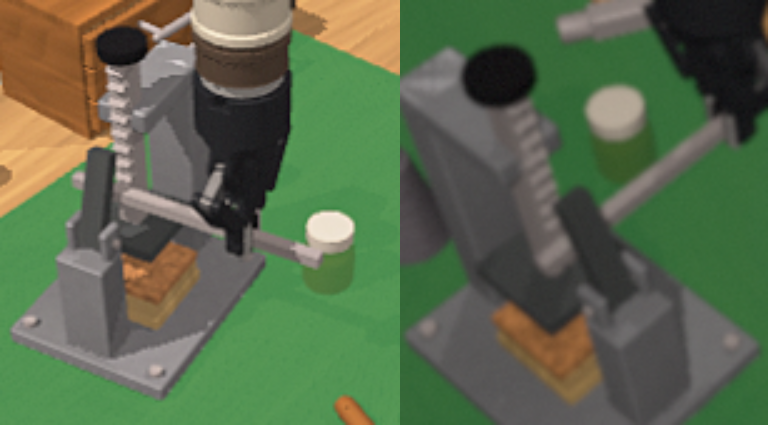

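Picture: the pawl (side inset ~(97,200)) has been lifted off the teeth by the bar, roughly half-way to upright, with low force. Continue the arc.

```bash
python3 -m crank '{"dr":[[0,0,0],[0,0,0],[0,0,0],[0,0,0],[0,0,0],[0,0,0],[0,0,0],[0,0,0]],"travel":[[0,0.004,-0.003],[0,0.0085,-0.006],[0,0.013,-0.009],[0,0.018,-0.012],[0,0.0233,-0.0149],[0,0.0285,-0.015],[0,0.0335,-0.0145],[0,0.0385,-0.0135]],"hand":[0,0,0,0,0,0,0,0]}'; python3 - <<'E'
from h import *
todo([(-.135,.085,.188)])
a=snap('side','pics/s8.png')[2][110:280,225:385];b=snap('scene','pics/sc8.png')[2][200:350,140:270]
cv2.imwrite('pics/c11.png',np.hstack([cv2.resize(a,(400,425)),cv2.resize(b,(368,425))]))
E
```

```text
clock: 9.25
eef_pos: [0.4531, 0.0406, 0.1737]
tool_rot: [-0.102, 0.995, 0.0, -0.0]
ft_force: [0.4, -0.5, -2.0]
grip_width: 0.0094
clk 9.25 bar in press now [-0.1356  0.0793  0.1895] F [ 0.41 -0.53 -2.03] yawerr 0.0003 tilt -0.0002 0.0001
(-0.135, 0.085, 0.188) [-0.0006  0.0057  0.0015]
```

View pics/c11.png

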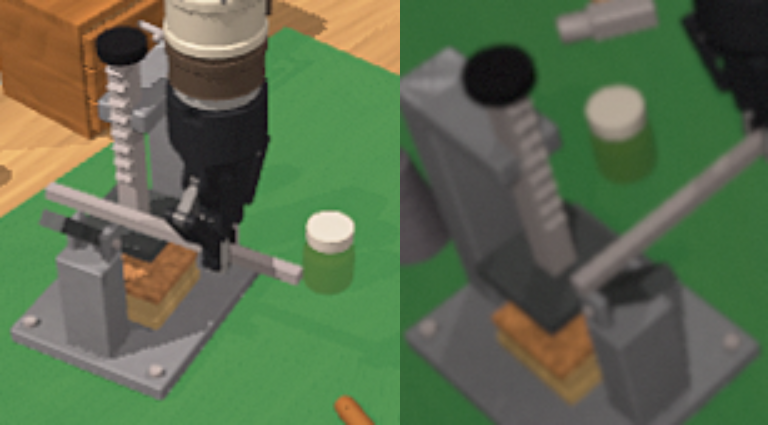

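```bash
python3 -m crank '{"dr":[[0,0,0],[0,0,0],[0,0,0.03],[0,0,0.08],[0,0,0.13],[0,0,0.19],[0,0,0.25],[0,0,0.3],[0,0,0.33],[0,0,0.338]],"travel":[[0,0,-0.02],[0,0,-0.05],[-0.008,0.02,-0.06],[-0.023,0.055,-0.06],[-0.038,0.095,-0.06],[-0.055,0.135,-0.055],[-0.07,0.175,-0.03],[-0.083,0.205,0.0],[-0.09,0.22,0.04],[-0.0905,0.2228,0.07]],"hand":[0,0,0,0,0,0,0,0,0,0]}';python3 -m crank '{"dr":[[0,0,0]],"travel":[[0,0,0.01]],"hand":[0]}'; python3 - <<'E'
from h import *
from workcell import bot
c,o,im=snap('wrist','pics/w9.png');import pickle;pickle.dump(c,open('w9.pkl','wb'))
m=Ro.from_quat(o['tool_rot']).as_matrix();print(o['eef_pos'],o['tool_rot'],m.T@(np.array([.4963,.2772,.0197])-o['eef_pos']), np.arctan2(-m[1,0],-m[0,0]))
a=snap('side','pics/s9.png')[2][100:360,80:330]; cv2.imwrite('pics/c12.png',cv2.resize(a,None,fx=2.3,fy=2.3))
E
```

```text
clock: 10.6
eef_pos: [0.496, 0.2778, 0.1016]
tool_rot: [0.066, 0.998, -0.0, -0.001]
ft_force: [0.4, -1.3, -2.9]
grip_width: 0.0097
clock: 10.72
eef_pos: [0.4948, 0.2762, 0.0912]
tool_rot: [0.066, 0.998, -0.001, -0.002]
ft_force: [0.1, -0.5, -2.0]
grip_width: 0.0099
[0.49481766 0.27616693 0.09117726] [ 0.06600928  0.99781576 -0.00136387 -0.00214845] [-0.00162691  0.00143414  0.07146719] -0.1321212272495359
```

View pics/w9.png

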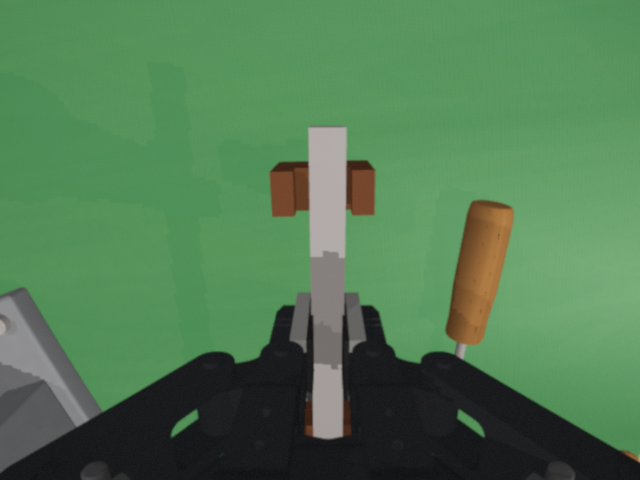

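View pics/c12.png

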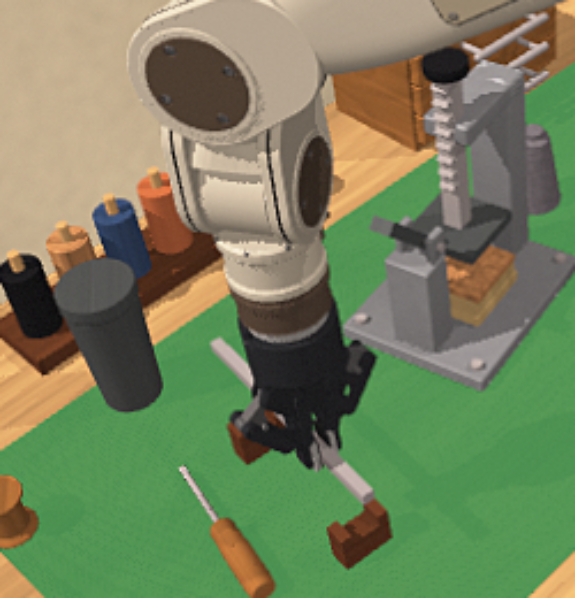

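```bash
python3 -m crank '{"dr":[[0,0,0],[0,0,0],[0,0,0],[0,0,0],[0,0,0],[0,0,0]],"travel":[[-0.0015,0.0005,0.02],[-0.0015,0.0005,0.045],[-0.0015,0.0005,0.06],[-0.0015,0.0005,0.066],[-0.0015,0.0005,0.069],[-0.0015,0.0005,0.069]],"hand":[0,0,0,0,0,0]}'; python3 -c "
from workcell import bot
o=bot.get_obs();print(o['eef_pos'],o['ft_force'])"
```

```text
clock: 11.58
eef_pos: [0.4985, 0.2773, 0.0254]
tool_rot: [0.066, 0.998, 0.0, 0.0]
ft_force: [0.2, -0.8, -2.5]
grip_width: 0.0095
[0.49853879 0.27725855 0.02544692] [ 0.24038706 -0.84241955 -2.54345766]
```

```bash
python3 -m crank '{"dr":[[0,0,0],[0,0,0],[0,0,0]],"travel":[[0.002,0,0.002],[0.002,0,0.004],[0.002,0,0.0045]],"hand":[0,0,0]}'; python3 -m crank '{"dr":[[0,0,0],[0,0,0]],"travel":[[0,0,0.001],[0,0,0.001]],"hand":[0,0]}'
```

```text
clock: 11.95
eef_pos: [0.496, 0.2773, 0.0203]
tool_rot: [0.066, 0.998, -0.0, 0.0]
ft_force: [0.2, -0.0, -1.7]
grip_width: 0.0097
clock: 12.2
eef_pos: [0.4961, 0.2774, 0.0198]
tool_rot: [0.066, 0.998, 0.0, 0.0]
ft_force: [-1.9, -1.3, 2.3]
grip_width: 0.0098
```

Contact felt (force flipped from −2 to +2 N). Release to a modest opening and rise.

```bash
python3 -m crank '{"dr":[[0,0,0],[0,0,0],[0,0,0]],"travel":[[0,0,0],[0,0,0],[0,0,0]],"hand":[0.03,0.055,0.06]}'; python3 -m crank '{"dr":[[0,0,0],[0,0,0],[0,0,0],[0,0,0],[0,0,0],[0,0,0]],"travel":[[0,0,-0.02],[0,0,-0.06],[0,0,-0.12],[0,0,-0.18],[0,0,-0.24],[0,0,-0.29]],"hand":[0.06,0.06,0.06,0.06,0.06,0.06]}'; python3 - <<'E'
from h import *
c,o,im=snap('wrist','pics/w10.png');print(o['eef_pos'],o['tool_rot'],o['joint_pos'],o['ft_force'])
import pickle;pickle.dump(c,open('w10.pkl','wb'))
a=snap('side','pics/s10.png')[2][100:360,80:345]; cv2.imwrite('pics/c13.png',cv2.resize(a,None,fx=2.3,fy=2.3))
E
```

```text
clock: 12.58
eef_pos: [0.4963, 0.2774, 0.0194]
tool_rot: [0.066, 0.998, 0.0, 0.0]
ft_force: [0.7, -0.1, -0.0]
grip_width: 0.0597
clock: 13.32
eef_pos: [0.4962, 0.2774, 0.3122]
tool_rot: [0.066, 0.998, 0.001, 0.001]
ft_force: [1.3, 1.1, -1.0]
grip_width: 0.0601
[0.49624526 0.27735657 0.31224244] [6.63616652e-02 9.97794695e-01 7.17145607e-04 1.16707977e-03] [ 5.09695069e-01  3.65292999e-01  3.84943788e-01  1.58770836e+00
 -6.87789665e-05  6.42516039e-01] [ 1.28313294  1.13311325 -0.9882739 ]
```

View pics/w10.png

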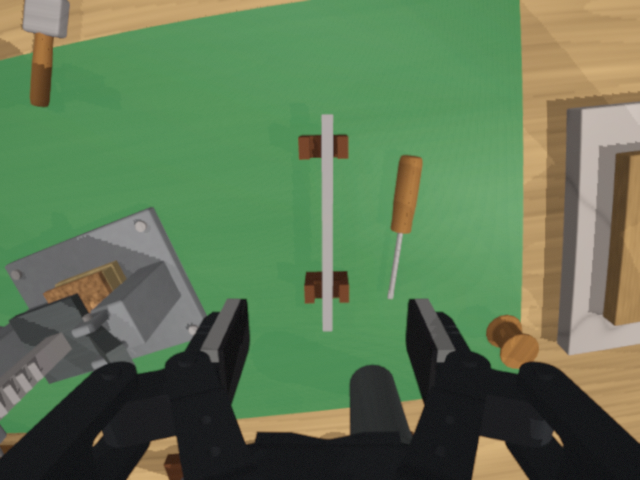

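View pics/c13.png

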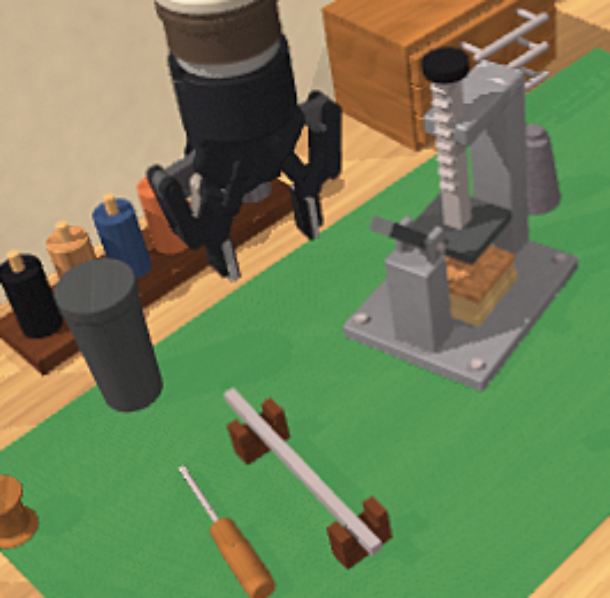

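```bash
python3 -m crank '{"dr":[[0,0,0],[0,0,0],[0,0,0],[0,0,0],[0,0,0],[0,0,0],[0,0,0],[0,0,0],[0,0,0],[0,0,0]],"travel":[[0,0,-0.03],[-0.015,-0.03,-0.045],[-0.035,-0.066,-0.045],[-0.057,-0.107,-0.045],[-0.079,-0.15,-0.045],[-0.102,-0.193,-0.045],[-0.123,-0.232,-0.045],[-0.137,-0.26,-0.045],[-0.143,-0.2704,-0.045],[-0.143,-0.2704,-0.04]],"hand":[0.06,0.03,0,0,0,0,0,0,0,0]}'; python3 -m crank '{"dr":[[0,0,0]],"travel":[[0,0,0]],"hand":[0]}';  python3 - <<'E'
from h import *
c,o,im=snap('wrist','pics/w11.png');print(o['eef_pos'],o['tool_rot'],o['joint_pos'],o['ft_force'])
m=Ro.from_quat(o['tool_rot']).as_matrix();print(m.T@(np.array([.602,-.0095,.31])-o['eef_pos']))
a=snap('side','pics/s11.png')[2][60:260,200:360]; b=snap('scene','pics/sc11.png')[2][150:350,120:280]; cv2.imwrite('pics/c14.png',np.hstack([cv2.resize(a,None,fx=2.45,fy=2.45),cv2.resize(b,None,fx=2.45,fy=2.45)]))
print(proj(c,press2w([0,0,.3])))
E
```

```text
clock: 14.68
eef_pos: [0.6022, -0.0098, 0.3488]
tool_rot: [0.067, 0.998, 0.0, -0.0]
ft_force: [-0.3, -0.3, -0.4]
grip_width: -0.0001
clock: 14.8
eef_pos: [0.6015, -0.0084, 0.3486]
tool_rot: [0.066, 0.998, 0.0, -0.001]
ft_force: [0.2, 0.7, 0.3]
grip_width: -0.0001
[ 0.60150613 -0.00837657  0.34857341] [ 6.55989896e-02  9.97845767e-01  2.07003543e-04 -7.45493010e-04] [-1.41723922e-02  4.55341644e-01  6.13991345e-01  1.73091374e+00
  4.90171379e-04  1.17119545e-01] [0.16797552 0.74942377 0.26012324]
[-0.00069513 -0.00106127  0.03857207]
[[325.98335336 269.50473877]]
```

View pics/c14.png

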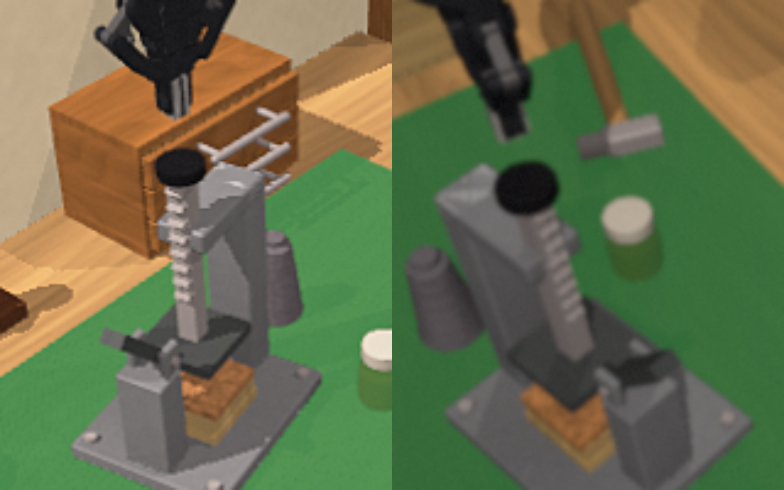

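View pics/w11.png

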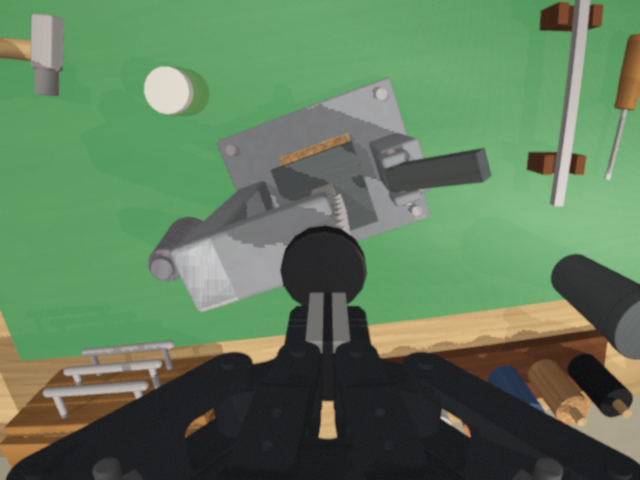

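```bash
python3 -m crank '{"dr":[[0,0,0],[0,0,0],[0,0,0],[0,0,0],[0,0,0]],"travel":[[0,-0.001,0.012],[0,-0.002,0.027],[0,-0.002,0.037],[0,-0.002,0.041],[0,-0.002,0.041]],"hand":[0,0,0,0,0]}'; python3 -m crank '{"dr":[[0,0,0],[0,0,0]],"travel":[[0,0,0.002],[0,0,0.004]],"hand":[0,0]}'; python3 -m crank '{"dr":[[0,0,0],[0,0,0]],"travel":[[0,0,0.002],[0,0,0.004]],"hand":[0,0]}'
```

```text
clock: 15.58
eef_pos: [0.6017, -0.0114, 0.3084]
tool_rot: [0.066, 0.998, 0.0, -0.0]
ft_force: [0.1, -0.6, 0.1]
grip_width: -0.0
clock: 15.82
eef_pos: [0.602, -0.0116, 0.3046]
tool_rot: [0.066, 0.998, 0.0, 0.0]
ft_force: [0.1, -1.3, 0.6]
grip_width: -0.0001
clock: 16.08
eef_pos: [0.6019, -0.0117, 0.3016]
tool_rot: [0.066, 0.998, 0.0, 0.001]
ft_force: [-2.8, -0.6, 7.4]
grip_width: 0.0001
```

```bash
python3 -m crank '{"dr":[[0,0,0],[0,0,0],[0,0,0],[0,0,0],[0,0,0],[0,0,0]],"travel":[[0,0,0.003],[0,0,0.006],[0,0,0.009],[0,0,0.012],[0,0,0.014],[0,0,0.016]],"hand":[0,0,0,0,0,0]}'; python3 -m crank '{"dr":[[0,0,0],[0,0,0]],"travel":[[0,0,0.001],[0,0,0.002]],"hand":[0,0]}'
```

```text
clock: 16.82
eef_pos: [0.6019, -0.0117, 0.286]
tool_rot: [0.066, 0.998, 0.0, 0.001]
ft_force: [-1.5, 0.3, 6.2]
grip_width: -0.0002
clock: 17.08
eef_pos: [0.6019, -0.0117, 0.284]
tool_rot: [0.066, 0.998, 0.0, 0.001]
ft_force: [-1.5, 0.6, 6.1]
grip_width: 0.0
```

```bash
python3 - <<'E'
from h import *
# cork top height estimate from earlier views
S,D=C['scene'],C['side']
# scene z1: cork front corner (+x,+y?) ; side z2
a=snap('side','pics/s12.png')[2][170:260,230:330]; b=snap('scene','pics/sc12.png')[2][250:350,170:270]; cv2.imwrite('pics/c15.png',np.hstack([cv2.resize(a,(400,360),interpolation=2),cv2.resize(b,(360,360),interpolation=2)]))
E
```

```text
(no output)
```

View pics/c15.png

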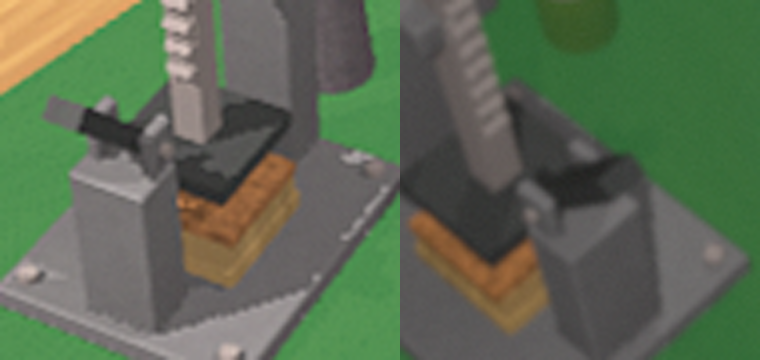

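```bash
python3 - <<'E'
from h import *
S,D=C['scene'],C['side'];W=wristcam([0.49936,0,0.2304],[0.70711623,0.70709654,-0.000743,-0.00075324])
X,e=tri([(D,(288.8,230.8)),(W,(396,184))]);print(w2press(X),e)
X,e=tri([(D,(230+343/6,160+425/6)),(W,(396,184))]);print(w2press(X),e)
for z in (.055,.06,.065,.07,.075): print(z,w2press(onz(D,(288,231),z)),w2press(onz(W,(396,184),z)),w2press(onz(S,(196.4,332.8),z)))
E
```

```text
[-0.04450437  0.03767477  0.05497649] [np.float64(0.0032264481749235286), np.float64(0.0032264481749235264)]
[-0.04296818  0.03878405  0.05530128] [np.float64(0.0013350394764042332), np.float64(0.001335039476404159)]
0.055 [-0.04589459  0.0373416   0.055     ] [-0.04182229  0.03946858  0.055     ] [0.04300808 0.03627844 0.055     ]
0.06 [-0.04878609  0.04172797  0.06      ] [-0.04247441  0.04050377  0.06      ] [0.04444445 0.03945938 0.06      ]
0.065 [-0.05167759  0.04611434  0.065     ] [-0.04312653  0.04153897  0.065     ] [0.04588083 0.04264033 0.065     ]
0.07 [-0.0545691   0.05050072  0.07      ] [-0.04377864  0.04257416  0.07      ] [0.0473172  0.04582127 0.07      ]
0.075 [-0.0574606   0.05488709  0.075     ] [-0.04443076  0.04360936  0.075     ] [0.04875357 0.04900221 0.075     ]
```

```bash
python3 -m crank '{"dr":[[0,0,0],[0,0,0],[0,0,0],[0,0,0],[0,0,0],[0,0,0]],"travel":[[0,0,0.001],[0,0,0.002],[0,0,0.003],[0,0,0.004],[0,0,0.005],[0,0,0.006]],"hand":[0,0,0,0,0,0]}'; python3 -m crank '{"dr":[[0,0,0],[0,0,0],[0,0,0],[0,0,0]],"travel":[[0,0,0.001],[0,0,0.002],[0,0,0.003],[0,0,0.004]],"hand":[0,0,0,0]}'
```

```text
clock: 17.92
eef_pos: [0.6019, -0.0117, 0.278]
tool_rot: [0.066, 0.998, 0.0, 0.001]
ft_force: [-1.9, 1.0, 6.7]
grip_width: -0.0001
clock: 18.42
eef_pos: [0.6019, -0.0117, 0.274]
tool_rot: [0.066, 0.998, 0.0, 0.001]
ft_force: [-0.7, -0.2, 5.7]
grip_width: 0.0001
```

```bash
python3 -m crank '{"dr":[[0,0,0],[0,0,0],[0,0,0],[0,0,0]],"travel":[[0,0,0.001],[0,0,0.002],[0,0,0.003],[0,0,0.004]],"hand":[0,0,0,0]}';python3 -m crank '{"dr":[[0,0,0],[0,0,0],[0,0,0],[0,0,0]],"travel":[[0,0,0.0005],[0,0,0.001],[0,0,0.0015],[0,0,0.002]],"hand":[0,0,0,0]}'
```

```text
clock: 18.92
eef_pos: [0.6019, -0.0117, 0.2701]
tool_rot: [0.066, 0.998, 0.0, 0.001]
ft_force: [-1.9, 0.6, 6.1]
grip_width: 0.0001
clock: 19.42
eef_pos: [0.6019, -0.0117, 0.268]
tool_rot: [0.066, 0.998, 0.0, 0.001]
ft_force: [-1.7, -0.0, 6.3]
grip_width: 0.0
```

```bash
python3 -m crank '{"dr":[[0,0,0],[0,0,0]],"travel":[[0,0,0.0005],[0,0,0.001]],"hand":[0,0]}' | grep -E "eef|force"
```

```text
eef_pos: [0.6019, -0.0117, 0.267]
ft_force: [-1.2, -0.7, 6.2]
```

```bash
python3 -m crank '{"dr":[[0,0,0],[0,0,0]],"travel":[[0,0,0.0005],[0,0,0.001]],"hand":[0,0]}' | grep -E "eef|force"
```

```text
eef_pos: [0.6019, -0.0117, 0.266]
ft_force: [-2.5, -0.1, 6.8]
```

```bash
python3 -m crank '{"dr":[[0,0,0],[0,0,0]],"travel":[[0,0,0.0005],[0,0,0.001]],"hand":[0,0]}' | grep -E "eef|force"
```

```text
eef_pos: [0.6019, -0.0117, 0.265]
ft_force: [-1.8, -0.3, 7.0]
```

```bash
python3 -m crank '{"dr":[[0,0,0],[0,0,0]],"travel":[[0,0,0.0005],[0,0,0.001]],"hand":[0,0]}' | grep -E "eef|force"
```

```text
eef_pos: [0.6019, -0.0117, 0.264]
ft_force: [-2.1, -0.4, 6.8]
```

```bash
python3 -m crank '{"dr":[[0,0,0],[0,0,0]],"travel":[[0,0,0.0005],[0,0,0.001]],"hand":[0,0]}' | grep -E "eef|force"
```

```text
eef_pos: [0.6019, -0.0117, 0.263]
ft_force: [-2.8, 0.5, 6.2]
```

```bash
python3 -m crank '{"dr":[[0,0,0],[0,0,0]],"travel":[[0,0,0.0005],[0,0,0.001]],"hand":[0,0]}' | grep -E "eef|force"
```

```text
eef_pos: [0.6019, -0.0117, 0.262]
ft_force: [-1.9, 0.5, 5.8]
```

```bash
python3 -m crank '{"dr":[[0,0,0],[0,0,0]],"travel":[[0,0,0.0005],[0,0,0.001]],"hand":[0,0]}' | grep -E "eef|force"
```

```text
eef_pos: [0.6019, -0.0117, 0.261]
ft_force: [-1.8, -0.0, 6.9]
```

```bash
python3 -m crank '{"dr":[[0,0,0],[0,0,0]],"travel":[[0,0,0.0005],[0,0,0.001]],"hand":[0,0]}' | grep -E "eef|force"
```

```text
eef_pos: [0.6019, -0.0117, 0.26]
ft_force: [-2.2, -0.0, 6.7]
```

```bash
python3 -m crank '{"dr":[[0,0,0],[0,0,0]],"travel":[[0,0,0.0005],[0,0,0.001]],"hand":[0,0]}' | grep -E "eef|force"
```

```text
eef_pos: [0.6019, -0.0117, 0.259]
ft_force: [-1.8, -0.5, 7.0]
```

```bash
python3 -m crank '{"dr":[[0,0,0],[0,0,0]],"travel":[[0,0,0.0005],[0,0,0.001]],"hand":[0,0]}' | grep -E "eef|force"
```

```text
eef_pos: [0.6019, -0.0117, 0.2582]
ft_force: [-3.1, -0.7, 8.4]
```

```bash
python3 -m crank '{"dr":[[0,0,0]],"travel":[[0,0,0.0003]],"hand":[0]}' | grep -E "eef|force"
```

```text
eef_pos: [0.6019, -0.0117, 0.2582]
ft_force: [-2.6, 0.1, 9.4]
```

```bash
python3 -m crank '{"dr":[[0,0,0]],"travel":[[0,0,0.0004]],"hand":[0]}' | grep -E "eef|force"
```

```text
eef_pos: [0.6019, -0.0117, 0.2581]
ft_force: [-3.3, -0.6, 10.7]
```

```bash
python3 -m crank '{"dr":[[0,0,0],[0,0,0]],"travel":[[0,0,0.0004],[0,0,0.0008]],"hand":[0,0]}' | grep -E "eef|force"
```

```text
eef_pos: [0.6019, -0.0117, 0.2581]
ft_force: [-4.7, -0.5, 13.2]
```

```bash
python3 -m crank '{"dr":[[0,0,0],[0,0,0]],"travel":[[0,0,0.0004],[0,0,0.0008]],"hand":[0,0]}' | grep -E "eef|force"
```

```text
eef_pos: [0.6019, -0.0117, 0.258]
ft_force: [-5.5, 0.5, 15.4]
```

```bash
python3 -m crank '{"dr":[[0,0,0],[0,0,0]],"travel":[[0,0,0.0004],[0,0,0.0004]],"hand":[0,0]}' | grep -E "eef|force"; python3 -m crank '{"dr":[[0,0,0],[0,0,0]],"travel":[[0,0,0],[0,0,0]],"hand":[0,0]}' | grep -E "eef|force"
```

```text
eef_pos: [0.6019, -0.0117, 0.2579]
ft_force: [-5.5, 0.6, 15.2]
eef_pos: [0.6019, -0.0117, 0.2579]
ft_force: [-5.6, 0.6, 15.7]
```

```bash
python3 -m crank '{"dr":[[0,0,0],[0,0,0],[0,0,0]],"travel":[[0,0,0.0003],[0,0,0.0003],[0,0,0.0003]],"hand":[0,0,0]}' | grep -E "eef|force"; python3 -m crank '{"dr":[[0,0,0]],"travel":[[0,0,0]],"hand":[0]}' | grep -E "eef|force"
```

```text
eef_pos: [0.6019, -0.0117, 0.2579]
ft_force: [-5.7, 0.3, 16.5]
eef_pos: [0.602, -0.0117, 0.2579]
ft_force: [-5.8, 0.3, 16.3]
```

```bash
python3 -m crank '{"dr":[[0,0,0],[0,0,0],[0,0,0],[0,0,0],[0,0,0],[0,0,0],[0,0,0]],"travel":[[0,0,-0.002],[0,0,-0.004],[0,0,-0.008],[0,0,-0.02],[0,0,-0.05],[0,0,-0.09],[0,0,-0.1]],"hand":[0,0,0,0,0,0,0]}'; python3 - <<'E'
from h import *
snap('side','pics/s13.png');snap('scene','pics/sc13.png')
c,o,_=snap('wrist','pics/w13.png')
a=cv2.imread('pics/s13.png')[100:360,80:345]; cv2.imwrite('pics/c16.png',cv2.resize(a,None,fx=2.3,fy=2.3,interpolation=2))
for z in (.256,.258,.3):print(z,proj(C['scene'],press2w([0,0,z])),proj(C['side'],press2w([0,0,z])))
E
```

```text
clock: 24.55
eef_pos: [0.6028, -0.0117, 0.3568]
tool_rot: [0.066, 0.998, 0.0, 0.003]
ft_force: [0.2, -0.4, -0.0]
grip_width: 0.0
0.256 [[180.96970036 243.43870523]] [[273.97876133 145.2040756 ]]
0.258 [[180.73217958 242.6683304 ]] [[273.91734965 144.42069383]]
0.3 [[175.55214437 225.86257824]] [[272.59622998 127.52861197]]
```

View pics/c16.png

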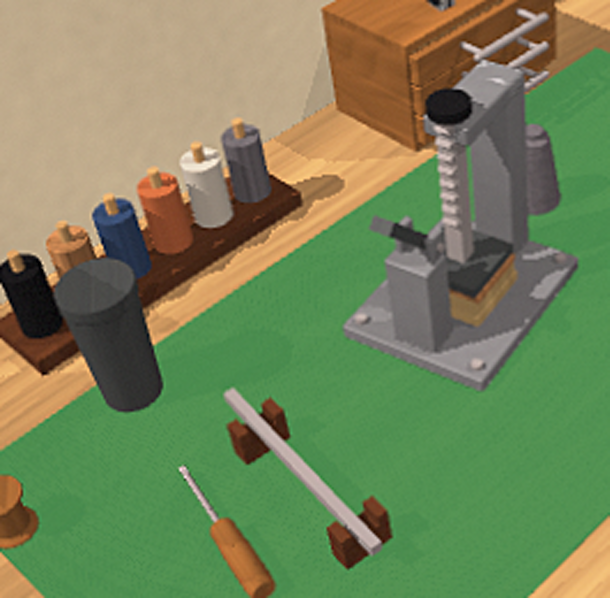

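View pics/sc13.png

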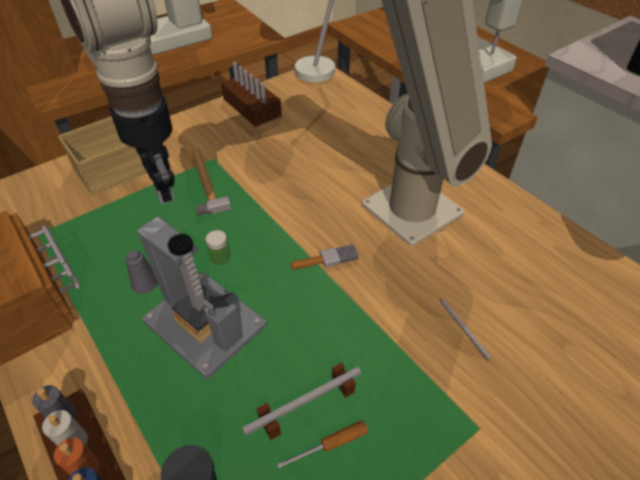

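```bash
python3 -m crank '{"dr":[[0,0,0],[0,0,0],[0,0,0],[0,0,0]],"travel":[[0,0,0],[0,0,0],[0,0,0],[0,0,0]],"hand":[0,0,0,0]}'; python3 -c "
from workcell import job
print(job.job_done())"
```

```text
clock: 25.2
eef_pos: [0.6017, -0.0116, 0.3531]
tool_rot: [0.066, 0.998, -0.0, -0.0]
ft_force: [-0.1, -0.1, 0.4]
grip_width: -0.0
the job is handed in; nothing more can be done
None
```

The job is done and handed in at 25.2 s of the 67 s allowed.

- **Bar and pawl:** I took the larger bar off its rest, slid it under the pawl and swung the pawl over to its stop. At the wrist readings I took, the force was within about 1 N of the bar's own weight. In the last picture the pawl still lies thrown back.
- **Bar return:** I laid the bar back in both slots of its rest, and the last pictures show it level there.
- **Ram:** I pushed it down by the cap with the fingers shut. It moved at about 6 to 7 N and landed with the fingertips at about z = 0.258 m. I pressed on to 16.3–16.5 N, about 10 N beyond what moves it, then backed straight off. The last pictures show the plate still on the cork with the robot clear of it.

**What disagreed:**
- Under the final push there was also a sideways force of about 5.8 N (along −x) on the tool, which I left uncorrected.
- The side camera read the press about 4 mm off in x from the other two cameras. I used the other two, and the wrist camera's view of the cap agreed with them to about 1.5 mm.

No check failed. The forces are single wrist readings at the ends of moves, with about ±0.7 N of noise, so a brief peak between readings would not show.

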